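# Sort the washed sleeves from the spacers with the slotted scoop

### The job

Use the slotted scoop to lift both large sleeves together out of the washing tray so that all the small spacers drop back through its slots into the tray; do not touch the sleeves with the fingers. Prop the loaded scoop with its lip on the rim of the round dish and its back edge on the bench and let go of it, then take it again by the cross-bar of its D-handle and raise that end so that the sleeves roll gently over the rim into the dish. Finally let the empty scoop down so that it rests right way up, clear of the tray, and leave the other things on the bench where they are.

Things in the scene. Friction and masses are not known exactly. Their poses are not given: they have to be found in the camera images.
- tray_floor (a point): Fixed grey sheet washing tray: middle of its inner floor, 3 mm over the bench. x runs along the tray to the end wall, y across; floor from x = -98 to +88 mm, y = -63 to +63. Sides 36 mm high over the bench; at x = -98 only a low lip (17 mm over the bench), from which the sides rise to full height by x = -43. Smooth, oily metal like all task parts (friction about 0.3).
- tray_end (a point): Foot of the tray's end wall, mid-width, at floor height (88 mm from tray_floor along x). The wall is 36 mm high over the bench and leans out 8 mm. Scooping runs from the low lip towards it, flat on the floor; the parts gather against it and ride up over the scoop's lip.
- dish_floor (a point): Round steel dish, fixed: centre of its inner floor, 4 mm over the bench. Inside 126 mm wide at the floor, 148 mm at the rim; the rim is 36 mm over the bench and 156 mm across outside.
- scoop_floor (a point): Loose steel scoop, 0.26 kg: middle of its slotted floor, 3 mm above its underside. x points to the open mouth, z up. Basket 108 mm long, inside 96 mm wide at the back, 110 at the mouth (116 outside); side sheets 40 mm high at the back (x = -54), falling to the lip (x = +54). Three lengthwise bars 3 mm high, tapered at the lip, leave slots 20 to 24 mm wide, open at the lip.
- scoop_nose (a point): Middle of the scoop's lip, on its underside (54 mm ahead of scoop_floor, 3 mm lower). Axes as scoop_floor.
- scoop_shaft (a point): Centre of the black grip on the scoop's handle: 22 mm wide across (scoop y), 24 mm thick, 56 mm long, rising backwards at 35 degrees; its centre lies 85 mm behind scoop_floor and 54 mm above it. Axes as scoop_floor. Taken here the scoop can be carried and pushed.
- scoop_dbar (a point): Centre of the black cross-bar at the end of the scoop's D-handle: a round bar 12 mm thick along scoop y, free for 60 mm, with a clear gap of 36 mm between it and the end of the grip. It lies 142 mm behind scoop_floor and 94 mm above it. Axes as scoop_floor. Pinched lightly between fingers fore and aft of it, the scoop swings about the bar.
- sleeve_a_mid (a point): Large aluminium sleeve (bored tube), 36 mm in diameter, 72 mm long, 0.15 kg, lying on its side in the tray; centre of it. It lies along its own y axis, at the start across the tray. It rolls.
- sleeve_b_mid (a point): The other large sleeve, the same as sleeve_a; centre of it.
- spacer_a_mid (a point): Small aluminium spacer, 15 mm in diameter, 16 mm long, lying in the tray; centre of it. It falls through the scoop's slots; a small shake frees one that hangs.
- spacer_b_mid (a point): Small spacer, the same; centre of it.
- spacer_c_mid (a point): Small spacer, the same; centre of it.
- blue_motor: Fixed obstacle: big blue electric motor left of the work, its right side at about y = 0.20, eye-bolt top 0.33 m over the bench; pass over or round it.
- coil_winder: Fixed obstacle: hand coil winder on its board behind the scoop and tray, front at about x = 0.67, crank and spool up to 0.22 m high; keep the hand and the swinging scoop clear of it.
- capacitor_2: Bystander: upright white motor capacitor, 39x63x82 mm; underside centre.
- tape_yellow: Bystander: roll of yellow tape lying flat, 62 mm wide, 19 mm high; underside centre.
- cutters_blue: Bystander: side cutters with blue handles, 165 mm long, lying; underside centre.
- bolt_1: Bystander: lying hex bolt, 59 mm long; underside centre.
- bearing_6205: Bystander: ball bearing lying flat, 52 mm across, 16 mm high; underside centre.

How it is judged:
On the way, in this order (a step that is already met when the one before it is completed fails the run):
1. the scoop is held up clear of the tray with both sleeves in it, and all spacers are back in the tray (height (world z) of scoop_floor above 0.085 m and x of sleeve_a_mid in the frame of scoop_floor between -0.06 and 0.06 m and y of sleeve_a_mid in the frame of scoop_floor between -0.055 and 0.055 m and z of sleeve_a_mid in the frame of scoop_floor between 0.005 and 0.06 m and x of sleeve_b_mid in the frame of scoop_floor between -0.06 and 0.06 m and y of sleeve_b_mid in the frame of scoop_floor between -0.055 and 0.055 m and z of sleeve_b_mid in the frame of scoop_floor between 0.005 and 0.06 m and x of spacer_a_mid in the frame of tray_floor between -0.1 and 0.1 m and y of spacer_a_mid in the frame of tray_floor between -0.065 and 0.065 m and z of each of spacer_a_mid, spacer_b_mid, spacer_c_mid in the frame of tray_floor below 0.03 m and x of spacer_b_mid in the frame of tray_floor between -0.1 and 0.1 m and y of spacer_b_mid in the frame of tray_floor between -0.065 and 0.065 m and x of spacer_c_mid in the frame of tray_floor between -0.1 and 0.1 m and y of spacer_c_mid in the frame of tray_floor between -0.065 and 0.065 m), for 0.2 s.
2. the loaded scoop is propped on the dish's rim, let go and still, with both sleeves in it (contact force between scoop and dish above 0.1 N and contact force between the fingers and scoop below 0.1 N and height (world z) of scoop_floor below 0.06 m and linear speed of scoop below 0.03 m/s and x of sleeve_a_mid in the frame of scoop_floor between -0.06 and 0.06 m and y of sleeve_a_mid in the frame of scoop_floor between -0.055 and 0.055 m and z of sleeve_a_mid in the frame of scoop_floor between 0.005 and 0.06 m and x of sleeve_b_mid in the frame of scoop_floor between -0.06 and 0.06 m and y of sleeve_b_mid in the frame of scoop_floor between -0.055 and 0.055 m and z of sleeve_b_mid in the frame of scoop_floor between 0.005 and 0.06 m), for 0.2 s.
3. both sleeves are in the dish, while the scoop is held at its cross-bar with its lip at the dish (distance between the grasp point and scoop_dbar below 0.05 m and horizontal distance between scoop_nose and dish_floor below 0.1 m and horizontal distance between each of sleeve_a_mid, sleeve_b_mid and dish_floor below 0.06 m and z of each of sleeve_a_mid, sleeve_b_mid in the frame of dish_floor below 0.062 m), for 0.2 s.
At the end, for the whole second after the job is handed in: Both sleeves lie at rest in the dish (centres within 60 mm of its centre), all three spacers are in the tray, and the scoop rests right way up (within 40 degrees), its floor below 60 mm, its middle over 110 mm from the tray's middle; it may lean on the dish or lie flat (horizontal distance between each of sleeve_a_mid, sleeve_b_mid and dish_floor below 0.06 m and z of each of sleeve_a_mid, sleeve_b_mid in the frame of dish_floor below 0.062 m and x of spacer_a_mid in the frame of tray_floor between -0.1 and 0.1 m and y of spacer_a_mid in the frame of tray_floor between -0.065 and 0.065 m and z of each of spacer_a_mid, spacer_b_mid, spacer_c_mid in the frame of tray_floor below 0.03 m and x of spacer_b_mid in the frame of tray_floor between -0.1 and 0.1 m and y of spacer_b_mid in the frame of tray_floor between -0.065 and 0.065 m and x of spacer_c_mid in the frame of tray_floor between -0.1 and 0.1 m and y of spacer_c_mid in the frame of tray_floor between -0.065 and 0.065 m and height (world z) of scoop_floor below 0.06 m and angle between scoop_floor's own z axis and vertical below 0.7 rad and not (horizontal distance between scoop_floor and tray_floor below 0.11 m) and linear speed of each of sleeve_a, sleeve_b, scoop below 0.03 m/s); the robot touches nothing.
It fails at once if a sleeve is touched with the fingers (contact force between the fingers and sleeve_a above 0.5 N or contact force between the fingers and sleeve_b above 0.5 N).
It fails at once if a sleeve is dropped or flung (faster than 1.6 m/s, as after a fall of 13 cm) (linear speed of any of sleeve_a, sleeve_b above 1.6 m/s).
It fails at once if a bystander is moved by more than 30 mm (distance of any of capacitor_2, tape_yellow, cutters_blue, bolt_1, bearing_6205 from where it was at the start of the episode above 0.03 m).
It also fails if it takes over 72 s, if anything falls off the work surface, if the arm or the gripper's body presses on something with over 40 N, if the wrist force passes 120 N, or if a joint passes its speed limit or range.

### The arm

A 6-joint arm with a two-finger parallel gripper is mounted at the origin on a cart in front of the work surface, level with it; the furniture and walls round the work are solid. World frame = base frame: x ahead of the robot, y to its left, z up, the work surface at z = 0. Lengths are in m, angles in rad, forces in N, time in s.
With the tool pointing down it reaches from about 0.25 to 0.725 m from the base axis. Payload 4 kg.
Tool frame: the origin (TCP) lies on the centre line of the jaws, within the pads' length; the fingertips stand 17 mm ahead of it and the grasp point (between the pads) lies 2 mm behind it; z points along the fingers, y is the line along which they close (so a half turn about z gives the same grasp; the last joint's range is limited). The gripper opens to 85 mm and grips with 20 to 120 N. Pads are 22 mm wide; open, the fingers measure 114 mm over their backs; the gripper's body (76 mm by 85 mm) begins 54 mm behind the grasp point. The pads swing forward as they close: fully open they stand 13 mm farther back than shut.
Start: joints at [1.126, 0.241, 0.005, 1.335, 0, 1.571], TCP at [0.215, 0.451, 0.248] pointing down, gripper open.
Joint ranges: [-2.72, 2.72], [-1.05, 1.87], [-1.09, 1.28], [-1.99, 2.15], [-1.42, 1.44], [-3.14, 3.14]. Speed limits (rad/s): [2.79, 2.79, 3.14, 3.14, 3.14, 3.14].

### API

Orientations are given as a unit quaternion [x, y, z, w].
In Python, from workcell import get_obs, imaging, order gives the robot as it stands.
- The arm moves only by the tool apply_moves, never from a script. Its argument "targets" is a list that holds one entry, the list of rows, each a list of 5 numbers: the shift along the world's x, y, z in units of 40 mm (1.0 is 40 mm), then the turn about the world's z in degrees, then the gripper command: -1 is shut, 1 is fully open, values between are in proportion. In form: [[[dx, dy, dz, turn, fingers], ...]]. A call has 1 to 8 rows; each row shifts and turns the commanded pose from where the row before left it; what a row does not reach is not made up. A row lasts 1/12 s, in which the tool goes at most 41.7 mm and 7.16 degrees, less where a joint would pass 70% of its speed; a pose out of reach is approached as far as the arm can. A call is refused whole if a number of a shift passes 1 or a number of a turn 7.16, either way. A call with a gripper value outside its range is refused whole. The fingers move at their own pace and stop on an object; the grip force is fixed at half the most. Time passes only in rows, so rows that do not move let the fingers close. It gives the time, the measured TCP pose, the force, the opening and the grip force at its end, in the units of the state.
- get_obs(): the state, without advancing time (a new reading comes with each control period).
- imaging.camera(name): name is "scene" or "top"; returns (picture, depth): 400x640x3 uint8, blue, green, red; 400x640 float32, m along the optical axis (not along the pixel's ray), 0 where there is no reading.
- imaging.get_calibration(name): a dict with "camera_matrix" (3x3 intrinsics, pixels), "eye" and "rotation" of the camera in the world. Camera axes: x right, y down, z forward; pixel columns grow to the right and rows downward; lengths in m; the calibration is good to about 2 mm. A picture is of the moment at which its call begins. get_calibration takes no time and is no camera call.
- order.job_done(): hands the job in; it is judged then, once.
The state is a dict: "clock": time; "joint_pos": joint angles; "joint_vel": joint speeds; "tau": joint torques, N m; "eef_pos": TCP position; "tool_rot": TCP orientation; "ft_force": force on the tool from outside, world axes, zero at the start; "ft_torque": the same for the moment, N m; "grip_width": finger opening in m; "grasp_force": force on a finger pad.
Only numpy, scipy, OpenCV 4.12 (cv2) and the standard library are available. Lean on these libraries where they do the work, as an engineer would, in place of code of your own. Each camera call takes 0.05 s, during which the arm holds its last target. There are 200 camera calls.

## Working session

There is one attempt and no reset: what is moved stays moved. The work goes in short steps, Python scripts to look and compute and a tool call to move; the robot and the scene stay as the last step left them, time stands still between calls to the robot, and variables do not carry over. Pictures are saved under pics/ and viewed, at most 10 in all, crops included, and the job is handed in when it is done.

Besides the shell and the picture viewer there is one more tool, called after ">>>" by a JSON object that holds its "api" and its "payload". apply_moves: Moves the arm, as the interface text tells. Its arguments: {"type":"object","properties":{"targets":{"type":"array","items":{"type":"array","items":{"type":"array","items":{"type":"number"}}}}},"required":["targets"]}

```bash
mkdir -p pics; ls; cat > h.py <<'E'
import numpy as np, cv2
from workcell import get_obs, imaging, order
def cap(n):
    p,d=imaging.camera(n); return p,d,imaging.get_calibration(n)
def world(d,c,u=None,v=None):
    K=np.array(c["camera_matrix"]);R=np.array(c["rotation"]);e=np.array(c["eye"])
    if u is None:
        v,u=np.mgrid[0:d.shape[0],0:d.shape[1]]
    z=d
    P=np.stack([(u-K[0,2])/K[0,0]*z,(v-K[1,2])/K[1,1]*z,z],-1)
    return P@R.T+e
E
python3 - <<'E'
from h import *
for n in("scene","top"):
    p,d,c=cap(n); cv2.imwrite(f"pics/{n}0.png",p); print(n,c)
    np.save(f"{n}0.npy",d)
print(get_obs())
E
```

```text
pics
scene {'camera_matrix': array([[392.50718881,   0.        , 318.74741904],
       [  0.        , 392.50718881, 201.84400021],
       [  0.        ,   0.        ,   1.        ]]), 'eye': array([-0.07205694,  0.49854808,  0.63789175]), 'rotation': array([-0.37223871,  0.80063978, -0.42522715,  0.19898784])}
top {'camera_matrix': array([[417.33712117,   0.        , 322.66969614],
       [  0.        , 417.33712117, 203.51891629],
       [  0.        ,   0.        ,   1.        ]]), 'eye': array([ 0.35190917, -0.03191413,  1.0870206 ]), 'rotation': array([ 0.70725847, -0.70043746,  0.06833111, -0.0671094 ])}
{'clock': 0.1, 'joint_pos': array([ 1.12602019e+00,  2.41349734e-01,  3.85406915e-03,  1.33522294e+00,
       -5.97779696e-06,  1.57079844e+00]), 'joint_vel': array([-0.0005252 , -0.00032664,  0.00236288, -0.00103732,  0.00081969,
       -0.00241514]), 'tau': array([ 1.32607576e-05, -3.73137617e+01,  2.53010130e+01,  1.08542285e-02,
       -1.31138313e-05,  1.10073358e-05]), 'eef_pos': array([0.21489502, 0.45086091, 0.24749406]), 'tool_rot': array([ 2.20560436e-01,  9.75372836e-01, -9.38128413e-04, -2.09071934e-04]), 'ft_force': array([-0.17772885,  0.13591463,  0.68742083]), 'ft_torque': array([0.02563498, 0.06951717, 0.01259685]), 'grasp_force': 0.0, 'grip_width': 0.0852571239518619}
```

Rotation is a quaternion.

```bash
sed -i 's/R=np.array(c\["rotation"\])/R=Rotation.from_quat(c["rotation"]).as_matrix()/; 1a from scipy.spatial.transform import Rotation' h.py; python3 - <<'E'
from h import *
d=np.load("top0.npy");c=imaging.get_calibration("top");W=world(d,c)
print(W[200,320],W[20,20],W[380,600],W[20,600])
E
```

```text
[ 0.57262073 -0.02560733 -0.00060659] [0.86839454 0.57959016 0.33199311] [ 0.21868035 -0.44072471  0.43936632] [ 0.7391231 -0.4390888  0.5350423]
```

View pics/top0.png

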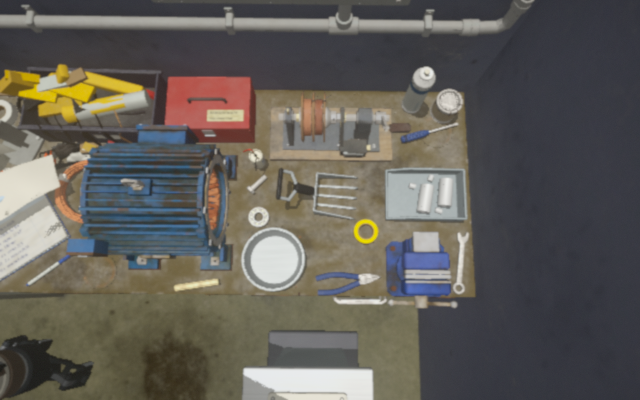

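View pics/scene0.png

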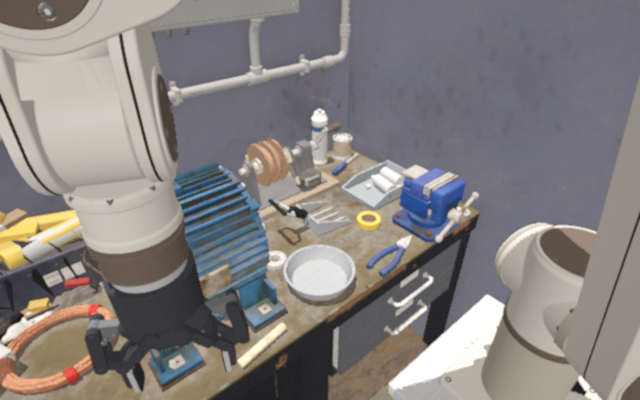

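The top view shows the scoop at (335,193) with its mouth to the right and the D-bar at (282,186). The tray is at (427,194), sleeves at (425,195) and (445,192), and the dish at (274,259). Next I'll measure these.

```bash
python3 - <<'E'
from h import *
p=cv2.imread("pics/top0.png");d=np.load("top0.npy");c=imaging.get_calibration("top");W=world(d,c)
np.set_printoptions(precision=3,suppress=True)
cv2.imwrite("pics/crop1.png",cv2.resize(p[155:305,235:475],None,fx=3.3,fy=3.3,interpolation=cv2.INTER_CUBIC))
# height map colour
Z=W[155:305,235:475,2]
h=cv2.applyColorMap(np.clip(Z/0.12*255,0,255).astype(np.uint8),cv2.COLORMAP_JET)
cv2.imwrite("pics/crop1z.png",cv2.resize(h,None,fx=3.3,fy=3.3,interpolation=cv2.INTER_NEAREST))
E
```

```text
(no output)
```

View pics/crop1.png

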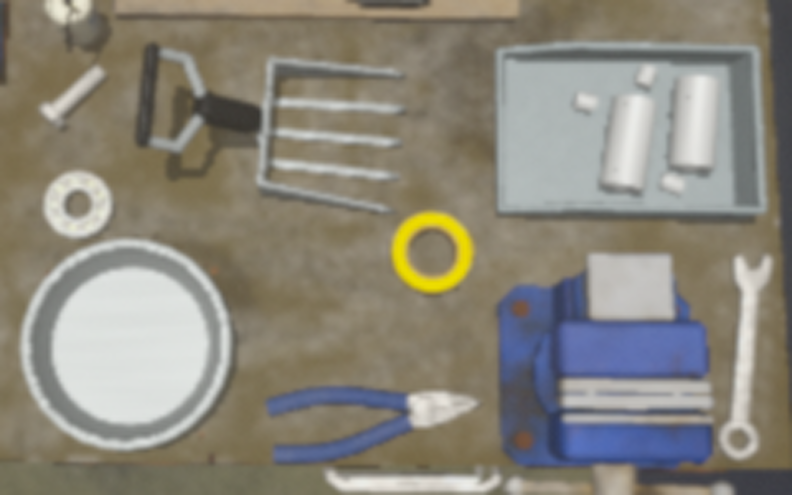

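View pics/crop1z.png

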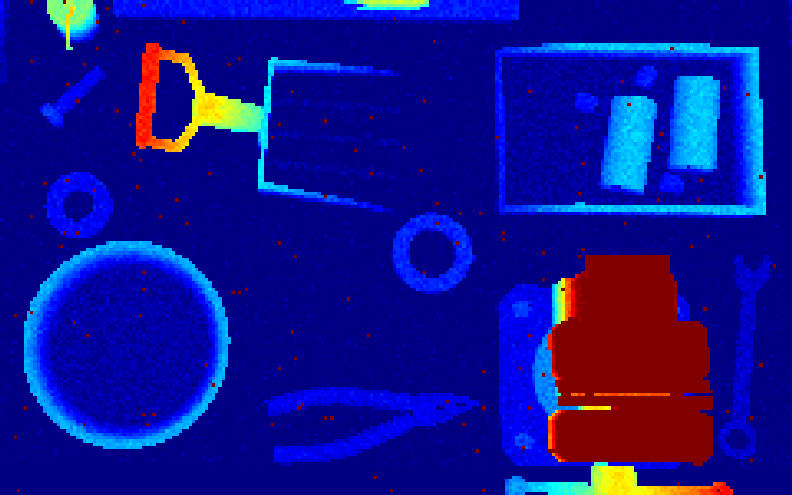

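The crop shows the D-bar at (147,95), the grip at (232,112), the back edge at x≈265, the tray from (497,45) to (765,213), and spacers at (585,101), (647,75) and (672,183). The white capacitor isn't in the crop.

```bash
cat >> h.py <<'E'
np.set_printoptions(precision=4,suppress=True)
def scoop(W,box,thr=0.1):
    "dbar centre and scoop heading from depth points"
E
python3 - <<'E'
from h import *
d=np.load("top0.npy");c=imaging.get_calibration("top");W=world(d,c)
p=cv2.imread("pics/top0.png")
def px(cu,cv): return int(235+cu/3.3),int(155+cv/3.3)
def reg(u0,v0,u1,v1,z0,z1):
    a=px(u0,v0);b=px(u1,v1);S=W[a[1]:b[1],a[0]:b[0]].reshape(-1,3)
    return S[(S[:,2]>z0)&(S[:,2]<z1)]
D=reg(130,35,165,155,.092,.115);print("dbar",len(D),D.mean(0),D.min(0),D.max(0))
m=D.mean(0);print(np.linalg.svd(D-m)[2][0])
G=reg(205,85,258,140,.04,.1);print("grip",G.mean(0),np.linalg.svd(G-G.mean(0))[2][0])
B=reg(255,50,275,195,.03,.06);print("back",B.mean(0),B.min(0),B.max(0),np.linalg.svd(B-B.mean(0))[2][0])
R=reg(15,230,240,460,.030,.045);(x,y),r=cv2.minEnclosingCircle(R[:,:2].astype(np.float32))
A=np.c_[2*R[:,:2],np.ones(len(R))];s=np.linalg.lstsq(A,(R[:,:2]**2).sum(1),rcond=None)[0];print("dish",x,y,r,s)
for n,b in dict(sa=(600,90,655,195),sb=(668,70,720,175)).items():
    S=reg(*b,.028,.05);print(n,S.mean(0),np.linalg.svd(S-S.mean(0))[2][0])
for n,b in dict(p1=(572,92,598,112),p2=(636,64,658,88),p3=(660,172,685,192)).items():
    S=reg(*b,.011,.026);print(n,S.mean(0))
T=reg(490,35,775,220,.025,.045)
(cx,cy),wh,an=cv2.minAreaRect(T[:,:2].astype(np.float32));print("tray box",cx,cy,wh,an)
L=reg(493,60,504,200,.01,.025);print("lip",L.mean(0),np.linalg.svd(L-L.mean(0))[2][0])
for n,b in dict(cap=(45,0,95,40),bolt=(40,60,110,125),bear=(40,170,115,240),tape=(388,208,478,298)).items():
    S=reg(*b,.006,.3);print(n,S.mean(0),S.min(0),S.max(0))
V=reg(490,250,780,470,.06,.5);print("vise",V.min(0),V.max(0))
Wd=reg(100,-40,530,20,.01,.3);print("winder",Wd.min(0),Wd.max(0))
E
```

```text
dbar 169 [0.5917 0.0729 0.1008] [0.5538 0.0614 0.0928] [0.6311 0.0809 0.1064]
[-0.9983  0.057  -0.015 ]
grip [0.5868 0.0137 0.0664] [-0.1191 -0.79   -0.6015]
back [ 0.5824 -0.0115  0.0436] [ 0.5354 -0.0185  0.0336] [ 0.6378 -0.0052  0.0579] [-0.9989  0.0453 -0.0119]
dish 0.41513293981552124 0.09145331382751465 0.07898540049791336 [ 0.4149  0.0912 -0.1748]
sa [ 0.5745 -0.297   0.0359] [-0.9865  0.1635  0.0069]
sb [ 0.5911 -0.3499  0.0359] [-0.9941  0.1084  0.0038]
p1 [ 0.6116 -0.2678  0.0161]
p2 [ 0.6325 -0.3171  0.0169]
p3 [ 0.5459 -0.334   0.0161]
tray box 0.5867046117782593 -0.3090254068374634 (0.18502065539360046, 0.13565969467163086) 89.55517578125
lip [ 0.5966 -0.198   0.0165] [-1.      0.0052  0.003 ]
cap [0.6651 0.1391 0.0527] [0.6446 0.1241 0.0107] [0.6777 0.1571 0.0829]
bolt [0.6123 0.143  0.0145] [0.5908 0.1189 0.0061] [0.6373 0.1672 0.0245]
bear [0.524  0.1344 0.0144] [0.499  0.109  0.0063] [0.5496 0.1608 0.0201]
tape [ 0.4883 -0.1435  0.0182] [ 0.4579 -0.1763  0.006 ] [ 0.5236 -0.1099  0.0254]
vise [ 0.3271 -0.3221  0.0605] [ 0.4737 -0.2169  0.1451]
winder [ 0.6752 -0.2152  0.01  ] [0.7316 0.1119 0.0869]
```

>>> {"api": "apply_moves", "payload": {"targets": [[[0.2, -0.88, 0, 7, 1], [0.2, -0.88, 0, 7, 1], [0.2, -0.88, 0, 7, 1], [0.2, -0.88, 0, 7, 1], [0.2, -0.88, 0, 7, 1], [0.2, -0.88, 0, 7, 1], [0.2, -0.88, 0, 7, 1], [0.2, -0.88, 0, 7, 1]]]}}

```text
clock: 0.77
eef_pos: [0.2756, 0.186, 0.2482]
tool_rot: [-0.235, 0.972, -0.0, -0.0]
ft_force: [1.2, -1.0, -0.3]
grip_width: 0.0854
grasp_force: 0.0
```

>>> {"api": "apply_moves", "payload": {"targets": [[[0.2, -0.88, 0, 7, 1], [0.2, -0.88, 0, 7, 1], [0.72, -0.2, -0.2, 7, 1], [0.72, -0.2, -0.2, 7, 1], [0.72, -0.2, -0.2, 7, 1], [0.72, -0.2, -0.2, 7, 1], [0.72, -0.2, -0.2, 7, 1], [0.72, -0.2, -0.2, 7, 1]]]}}

```text
clock: 1.43
eef_pos: [0.4632, 0.0827, 0.1996]
tool_rot: [-0.646, 0.764, 0.0, -0.0]
ft_force: [0.4, 0.1, 1.0]
grip_width: 0.0854
grasp_force: 0.0
```

>>> {"api": "apply_moves", "payload": {"targets": [[[0.7, -0.2, -0.1, 0, 1], [0.7, -0.2, -0.1, 0, 1], [0.7, -0.2, -0.1, 0, 1], [0, 0, 0, 0, 1], [0, 0, 0, 0, 1]]]}}

```text
clock: 1.85
eef_pos: [0.5464, 0.0589, 0.1868]
tool_rot: [-0.643, 0.766, 0.001, -0.001]
ft_force: [-0.3, 0.5, -0.0]
grip_width: 0.0854
grasp_force: 0.0
```

>>> {"api": "apply_moves", "payload": {"targets": [[[0.35, -0.37, -0.2, 3.4, 1], [0.35, -0.37, -0.2, 3.4, 1], [0.34, -0.36, -0.2, 0, 1], [0, 0, -0.7, 0, 1], [0, 0, -0.7, 0, 1], [0, 0, -0.7, 0, 1], [0, 0, -0.5, 0, 1], [0, 0, 0, 0, 1]]]}}

```text
clock: 2.52
eef_pos: [0.5827, 0.0158, 0.056]
tool_rot: [-0.688, 0.726, 0.004, -0.004]
ft_force: [-1.2, 0.3, -0.5]
grip_width: 0.0855
grasp_force: 0.0
```

```bash
python3 - <<'E'
from h import *
o=get_obs();print(o["eef_pos"],o["tool_rot"],o["ft_force"])
p,d,c=cap("top");W=world(d,c);cv2.imwrite("pics/t1.png",cv2.resize(p[145:245,240:400],None,fx=4,fy=4))
E
```

```text
[0.5827 0.0158 0.056 ] [-0.688   0.7257  0.0035 -0.0038] [-1.2298  0.3163 -0.5478]
```

View pics/t1.png

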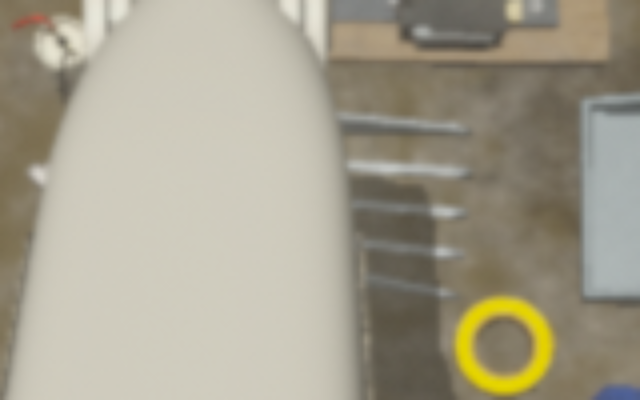

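The arm covers the handle and the basket is undisturbed. Now I'll close on the grip.

>>> {"api": "apply_moves", "payload": {"targets": [[[0.12, 0, 0, 0, 0], [0, 0, 0, 0, -1], [0, 0, 0, 0, -1], [0, 0, 0, 0, -1], [0, 0, 0, 0, -1], [0, 0, 0, 0, -1], [0, 0, 0, 0, -1], [0, 0, 0, 0, -1]]]}}

```text
clock: 3.23
eef_pos: [0.593, 0.0157, 0.0616]
tool_rot: [-0.688, 0.726, -0.0, 0.001]
ft_force: [-1.3, 1.0, 7.0]
grip_width: 0.021
grasp_force: 59.4
```

>>> {"api": "apply_moves", "payload": {"targets": [[[0, 0, 0.5, 0, -1], [0, 0, 0.5, 0, -1], [0, 0, 0.5, 0, -1], [0, 0, 0.5, 0, -1], [0, 0, 0, 0, -1], [0, 0, 0, 0, -1]]]}}

```text
clock: 3.73
eef_pos: [0.5932, 0.0154, 0.1408]
tool_rot: [-0.688, 0.726, -0.001, 0.001]
ft_force: [0.2, -0.8, -2.3]
grip_width: 0.0208
grasp_force: 59.4
```

```bash
cat >> h.py <<'E'
def sc(box,z0,z1,n="top"):
    p,d,c=cap(n);W=world(d,c).reshape(-1,3);C=p.reshape(-1,3)
    m=(W[:,0]>box[0])&(W[:,0]<box[1])&(W[:,1]>box[2])&(W[:,1]<box[3])&(W[:,2]>z0)&(W[:,2]<z1)
    return p,W[m],C[m]
E
python3 - <<'E'
from h import *
p,S,C=sc((.48,.68,-.14,-.02),.04,.16)
print(len(S),S.min(0),S.max(0))
# tip: rows binned by x -> find each prong line
for a in np.arange(.5,.67,.008):
    q=S[(S[:,0]>=a)&(S[:,0]<a+.008)]
    if len(q)>2: print(round(a,3),len(q),q[:,1].min(),q[:,1].max(),"z near mouth",q[q[:,1]<q[:,1].min()+.02][:,2].mean(),"z back",q[q[:,1]>-.05][:,2].mean() if (q[:,1]>-.05).any() else None, q[:,0].mean())
cv2.imwrite("pics/t2.png",cv2.resize(p[120:260,240:400],None,fx=4,fy=4))
E
```

```text
510 [ 0.526  -0.1386  0.0414] [ 0.6799 -0.0374  0.1176]
0.524 44 -0.11688898114591706 -0.06755789602319862 z near mouth 0.08761440271526731 z back None 0.5293268861892882
0.532 22 -0.079403526574182 -0.05504822366415521 z near mouth 0.10015019119183972 z back None 0.5335878410016813
0.548 9 -0.11969424046011323 -0.10010678965416406 z near mouth 0.08188195279733174 z back None 0.5542077061693792
0.556 57 -0.1194934471962508 -0.048093164850885314 z near mouth 0.08255589010906145 z back 0.08560282332912594 0.5589964526142933
0.58 59 -0.1221861812398101 -0.04807678278070557 z near mouth 0.08120689212307496 z back 0.07736895279263867 0.5847725949975153
0.588 10 -0.07023139771840162 -0.0479517733344008 z near mouth 0.08217556101064043 z back 0.08414315431051445 0.5888955534756903
0.604 30 -0.12279334997769809 -0.0453237034923098 z near mouth 0.08170312496326318 z back 0.08345555852169928 0.6106131687616944
0.612 40 -0.12246891872429871 -0.042834148817417414 z near mouth 0.0820642365927911 z back 0.0814552198999224 0.6134222473318875
0.636 139 -0.12517691592992447 -0.037380891166691195 z near mouth 0.08713636008629026 z back 0.10108839219433294 0.6384741398948008
0.668 13 -0.1288788578579592 -0.09586831530989465 z near mouth 0.06651943195240435 z back None 0.6757936824808477
```

```bash
python3 - <<'E'
from h import *
d=np.load("top0.npy");c=imaging.get_calibration("top");W=world(d,c).reshape(-1,3)
for y0,y1 in((-.39,-.34),(-.34,-.30),(-.3,-.26)):
    for a,b in((.505,.535),(.64,.67)):
        S=W[(W[:,0]>a)&(W[:,0]<b)&(W[:,1]>y0)&(W[:,1]<y1)&(W[:,2]>.028)&(W[:,2]<.045)]
        print(y0,len(S),S.mean(0),S[:,0].min(),S[:,0].max())
for x in(.53,.56,.6,.64):
    S=W[(abs(W[:,0]-x)<.01)&(W[:,1]>-.43)&(W[:,1]<-.37)&(W[:,2]>.03)&(W[:,2]<.045)];print(x,S.mean(0))
E
```

```text
-0.39 51 [ 0.5216 -0.3656  0.0373] 0.5183511571527757 0.5246876377573828
-0.39 48 [ 0.65   -0.3627  0.0376] 0.6471191219329204 0.6541448417804752
-0.34 32 [ 0.5221 -0.3202  0.0387] 0.520179914105667 0.524029955661955
-0.34 39 [ 0.651  -0.3197  0.0364] 0.64883646588658 0.6541065880246655
-0.3 32 [ 0.5219 -0.2796  0.038 ] 0.5200215697567422 0.5236037435919898
-0.3 34 [ 0.6507 -0.2808  0.0375] 0.6484722061729149 0.6529679929297281
0.53 [ 0.5275 -0.3894  0.0378]
0.56 [ 0.5602 -0.3954  0.0363]
0.6 [ 0.6    -0.3961  0.0367]
0.64 [ 0.643  -0.3913  0.0372]
```

>>> {"api": "apply_moves", "payload": {"targets": [[[-0.17, -0.4, -0.2, 4.2, -1], [0, -0.4, -0.3, 0, -1], [0, -0.4, -0.4, 0, -1], [0, -0.4, -0.4, 0, -1], [0, 0, -0.4, 0, -1], [0, 0, 0, 0, -1]]]}}

```text
clock: 4.28
eef_pos: [0.5812, -0.0492, 0.0665]
tool_rot: [0.713, -0.701, -0.004, 0.003]
ft_force: [-1.3, 0.6, -3.2]
grip_width: 0.0211
grasp_force: 59.5
```

```bash
cat >> h.py <<'E'
def bars(ymin,ymax,z0,z1,x0=.515,x1=.66):
    p,S,C=sc((x0,x1,ymin,ymax),z0,z1); return p,S,C
E
python3 - <<'E'
from h import *
o=get_obs();print(o["clock"],o["eef_pos"],o["ft_force"])
p,S,C=sc((.51,.66,-.195,-.09),.008,.06)
for a in np.arange(.52,.66,.008):
    q=S[(S[:,0]>=a)&(S[:,0]<a+.008)]
    if len(q)>3: 
        f=np.polyfit(q[:,1],q[:,2],1);print(round(a,3),len(q),q[:,1].min(),q[:,0].mean(),"slope",f[0],"z@-.18",np.polyval(f,-.18))
E
```

```text
4.2833 [ 0.5812 -0.0492  0.0665] [-1.2574  0.6396 -3.1762]
0.52 22 -0.18568784269282596 0.5242129207785621 slope 0.35111642752257927 z@-.18 0.012546095039963623
0.544 7 -0.17770694578631593 0.5504663786097765 slope -0.16996326829751945 z@-.18 0.011862069693193086
0.552 6 -0.1807233414358596 0.5532299892468137 slope -0.031018273780087376 z@-.18 0.009799608866293715
0.576 10 -0.18402839736125245 0.5788214093691468 slope 0.008741840548544709 z@-.18 0.008964039170771121
0.6 10 -0.18182849852804275 0.6064006784207443 slope 0.03352618688326079 z@-.18 0.008533765874082522
0.632 27 -0.1822769000233934 0.6338537831304338 slope 0.23924195900951858 z@-.18 0.012139770041761463
```

>>> {"api": "apply_moves", "payload": {"targets": [[[0.17, 0, 0.17, 0, -1], [0, -0.15, 0, 0, -1], [0, -0.15, 0, 0, -1], [0, -0.15, 0, 0, -1], [0, -0.1, 0, 0, -1], [0, -0.1, 0, 0, -1]]]}}

```text
clock: 4.83
eef_pos: [0.5923, -0.0752, 0.0793]
tool_rot: [0.714, -0.7, -0.0, 0.0]
ft_force: [0.2, 0.1, -3.4]
grip_width: 0.0208
grasp_force: 59.4
```

```bash
cat > m.py <<'E'
from h import *
import sys
y0,y1,z0,z1=map(float,sys.argv[1:5])
o=get_obs();print(o["clock"],o["eef_pos"],o["ft_force"])
p,S,C=sc((.51,.665,y0,y1),z0,z1)
for a in np.arange(.52,.665,.008):
    q=S[(S[:,0]>=a)&(S[:,0]<a+.008)]
    if len(q)>3: 
        f=np.polyfit(q[:,1],q[:,2],1);print(round(a,3),len(q),q[:,1].min(),q[:,1].max(),q[:,0].mean(),"slope",f[0],"z@ends",np.polyval(f,q[:,1].min()),np.polyval(f,q[:,1].max()))
E
python3 m.py -.195 -.09 .008 .07
```

```text
4.8333 [ 0.5923 -0.0752  0.0793] [ 0.2257  0.1294 -3.4439]
0.56 4 -0.19485531154916894 -0.19255348808767286 0.5631744973532867 slope -0.9308545297904754 z@ends 0.022548924449474983 0.02040626165356338
0.616 4 -0.1935432439839625 -0.19083337625182764 0.619849161689731 slope -0.48022347705572666 z@ends 0.020340840172539204 0.01903949806785228
0.64 11 -0.1949939573130554 -0.184237231900364 0.6457042952927801 slope 0.696627139933901 z@ends 0.026483306082727393 0.03397673294202491
```

>>> {"api": "apply_moves", "payload": {"targets": [[[-0.09, 0.35, 0, 0, -1], [0, 0.3, 0, 0, -1], [0, 0, -0.2, 0, -1], [0, 0, 0, 0, -1], [0, 0, 0, 0, -1], [0, -0.3, 0, 0, -1], [0, -0.2, 0, 0, -1], [0, 0, 0, 0, -1]]]}}

```text
clock: 5.55
eef_pos: [0.5896, -0.066, 0.0722]
tool_rot: [0.714, -0.7, -0.003, -0.004]
ft_force: [0.4, 11.8, 1.2]
grip_width: 0.0212
grasp_force: 60.0
```

>>> {"api": "apply_moves", "payload": {"targets": [[[0, -0.1, 0, 0, -1], [0, -0.1, 0, 0, -1], [0, -0.1, 0, 0, -1], [0, 0, 0, 0, -1], [0, 0, 0, 0, -1]]]}}

```text
clock: 5.97
eef_pos: [0.59, -0.0682, 0.0745]
tool_rot: [0.716, -0.698, -0.008, -0.011]
ft_force: [-3.5, 35.6, 14.3]
grip_width: 0.021
grasp_force: 63.6
```

```bash
python3 m.py -.205 -.09 .005 .07
```

```text
5.9667 [ 0.59   -0.0682  0.0745] [-3.5233 35.6204 14.2823]
0.52 8 -0.20253981926979395 -0.19776779879852277 0.5234835304332697 slope -0.9735078469065372 z@ends 0.01938195372871898 0.014736354354337844
0.528 7 -0.20466086239854048 -0.19751937109231504 0.5319711110223769 slope 1.2486705738981998 z@ends 0.0077620898444774045 0.016679459892310927
0.536 6 -0.20059785754175768 -0.19758719650321466 0.5397042761092031 slope 0.13891412153028143 z@ends 0.017266971057562017 0.017685194390956664
0.544 5 -0.20135294432404763 -0.19788010530520353 0.5475688618489997 slope 0.7666463937586044 z@ends 0.014681295324037225 0.017343734833938224
0.552 7 -0.20489774399042246 -0.19796439740322408 0.5557776261891126 slope 1.2617196689900052 z@ends 0.008349943908325996 0.017097883669318914
0.56 9 -0.2015840228689854 -0.19720973881119133 0.563920481871453 slope -1.451219195339315 z@ends 0.017477357799648485 0.011129312809110947
0.568 7 -0.20102636617470793 -0.19610063609419714 0.5723886854158773 slope -0.2032609470747389 z@ends 0.016933488147414667 0.01593227958621552
0.576 10 -0.2015802943071752 -0.1960675115
[... 679 characters left out ...]
.1995531841748389 -0.19701744963573287 0.6197013372863963 slope -1.1799852195591491 z@ends 0.016598101138319638 0.013605971861448907
0.624 7 -0.20376055341416077 -0.19691572386082845 0.6271080957675262 slope 1.2182181145331188 z@ends 0.00939929704268988 0.017737792395450924
0.632 6 -0.2002235195061876 -0.19672957897669582 0.6357537197284521 slope 0.5409199062349321 z@ends 0.01544731236074616 0.01733725434434928
0.64 9 -0.2002706774263959 -0.19068001359111764 0.6441576938329039 slope -1.3363032224955917 z@ends 0.018673546645974676 0.005857511657020392
0.648 7 -0.20295442436535985 -0.1975651112803306 0.6517378091528496 slope -0.18895287375882594 z@ends 0.015732163259597608 0.014713837064595295
```

The nose jammed at the lip without turning in the grip, so the grip is too firm for that. Instead I'll set the scoop down and take it by the cross-bar, which leaves its tilt free for entering the tray.

>>> {"api": "apply_moves", "payload": {"targets": [[[0, 0.3, 0, 0, -1], [0, 0.4, 0, 0, -1], [0, 0, -0.2, 0, -1], [0, 0, -0.1, 0, -1], [0, 0, 0, 0, -1], [0, 0, 0, 0, -0.3], [0, 0, 0, 0, 0], [0, 0, 0, 0, 0]]]}}

```text
clock: 6.68
eef_pos: [0.589, -0.0539, 0.0591]
tool_rot: [0.713, -0.701, 0.0, 0.0]
ft_force: [0.7, -0.3, -0.9]
grip_width: 0.0425
grasp_force: 0.0
```

>>> {"api": "apply_moves", "payload": {"targets": [[[0, 0, 0, 0, 0.3], [0, 0, 0.5, 0, 0.3], [0, 0, 0.9, 0, 0.3], [0, 0.4, 0.9, -7, 0.3], [0, 0.4, 0.5, -7, 0.3], [0, 0.4, 0, -7, 0.1], [0, 0.3, 0, -7, 0], [0, 0, 0, -7, -0.1]]]}}

```text
clock: 7.35
eef_pos: [0.5893, 0.0092, 0.1718]
tool_rot: [-0.469, 0.883, 0.0, 0.001]
ft_force: [-0.2, -0.1, -0.2]
grip_width: 0.0383
grasp_force: 0.0
```

>>> {"api": "apply_moves", "payload": {"targets": [[[0, 0, 0, -7, -0.1], [0, 0, 0, -7, -0.1], [0, 0, 0, -7, -0.1], [0, 0, 0, -7, -0.1], [0, 0, 0, -7, -0.1], [0, 0, 0, -7, -0.1], [0, 0, 0, -7, -0.1], [0, 0, 0, 0, -0.1]]]}}

```text
clock: 8.02
eef_pos: [0.5889, 0.0069, 0.1708]
tool_rot: [-0.061, 0.998, -0.0, -0.0]
ft_force: [-0.3, 0.3, -0.3]
grip_width: 0.0386
grasp_force: 0.0
```

```bash
python3 - <<'E'
from h import *
o=get_obs();print(o["clock"],o["eef_pos"],o["tool_rot"],o["grip_width"])
p,d,c=cap("top");cv2.imwrite("pics/t3.png",cv2.resize(p[145:245,240:480],None,fx=3.3,fy=3.3))
p,d,c=cap("scene");cv2.imwrite("pics/s3.png",cv2.resize(p[150:290,230:450],None,fx=3,fy=3))
a=cv2.imread("pics/t3.png");b=cv2.imread("pics/s3.png");w=400
f=lambda i:cv2.resize(i,(w*2,int(i.shape[0]*w*2/i.shape[1])))
im=np.vstack([f(a)[:300],f(b)[:300]]) ;cv2.imwrite("pics/m3.png",im[:600])
E
```

```text
8.0167 [0.5889 0.0069 0.1708] [-0.0608  0.9982 -0.0001 -0.0004] 0.038590129058416134
```

View pics/m3.png

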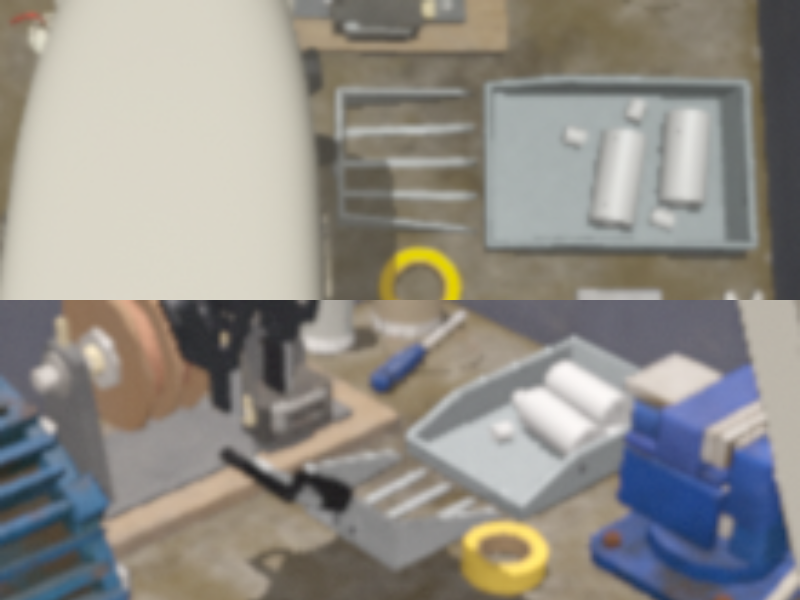

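The scoop sits straight in front of the tray with its mouth at the lip, and the scene view shows the black D-bar below the fingers. I'll locate the bar by depth.

```bash
python3 - <<'E'
from h import *
p,S,C=sc((.53,.65,-.04,.06),.08,.112,"scene")
m=C.max(1)<70
print(m.sum(),S[m].mean(0),S[m].min(0),S[m].max(0))
Q=S[m];print(np.histogram(Q[:,1],np.arange(-.04,.06,.008)),np.histogram(Q[:,0],8))
B=Q[Q[:,2]>.094];print(len(B),np.median(B,0),np.linalg.svd(B-B.mean(0),full_matrices=False)[2][0],B.min(0),B.max(0))
E
python3 m.py -.196 -.09 .005 .03
```

```text
63 [0.578  0.0067 0.0991] [ 0.5474 -0.0358  0.0802] [0.6202 0.0121 0.1038]
(array([ 2,  0,  0,  0,  1, 24, 36,  0,  0,  0,  0,  0]), array([-0.04 , -0.032, -0.024, -0.016, -0.008,  0.   ,  0.008,  0.016,
        0.024,  0.032,  0.04 ,  0.048,  0.056])) (array([15,  8, 10,  6,  7,  5,  5,  7]), array([0.5474, 0.5565, 0.5656, 0.5747, 0.5838, 0.5929, 0.602 , 0.6111,
       0.6202]))
61 [0.574  0.0084 0.0997] [-0.999  -0.0448 -0.0024] [ 0.5474 -0.0013  0.0953] [0.6202 0.0121 0.1038]
8.1667 [0.5889 0.0072 0.171 ] [-0.8736 -0.4574  0.8369]
0.528 12 -0.18626953933687296 -0.09436000056068253 0.5348824542047085 slope 0.02510814415073402 z@ends 0.010808832478679975 0.013116510427100042
0.536 67 -0.1828872664978285 -0.09073650564304181 0.537980447601464 slope 0.04842960756494505 z@ends 0.015910061658185995 0.020372886843194413
0.56 11 -0.17628027718454564 -0.09434525264077312 0.5643142800196299 slope -0.0007355980098301727 z@ends 0.00609118533043947 0.006030914089449684
0.584 9 -0.19590168751332215 -0.09697358075913431 0.5892125297502546 slope -0.12778825553066925 z@ends 0.01539231079499731 0.0027504606099278284
0.608 8 -0.1608281366486983 -0.09431522000642001 0.6142073164219304 slope -0.022139995502971518 z@ends 0.007304030824316471 0.005831435148966911
0.616 4 -0.17697191747565968 -0.12094797708013877 0.6186702506981046 slope 0.02206785896731162 z@ends 0.006330482265181514 0.007566810680622942
0.632 9 -0.10623915370700629 -0.09053570239118933 0.6395295364433502 slope 0.18256763400832712 z@ends 0.016905542879988095 0.01977248483248175
0.64 73 -0.1829340135180164 -0.09446753330574142 0.6434843680776766 slope 0.1133521046130029 z@ends 0.010643265829294386 0.020671127549060326
```

>>> {"api": "apply_moves", "payload": {"targets": [[[-0.1, 0.03, 0, -6.5, -0.1], [0, 0, -0.6, 0, -0.1], [0, 0, -0.7, 0, -0.1], [0, 0, -0.6, 0, -0.1], [0, 0, 0, 0, -0.1], [0, 0, 0, 0, -1], [0, 0, 0, 0, -1], [0, 0, 0, 0, -1]]]}}

```text
clock: 8.88
eef_pos: [0.5864, 0.0086, 0.0972]
tool_rot: [-0.005, 1.0, -0.0, 0.002]
ft_force: [0.0, -0.4, -1.3]
grip_width: 0.0103
grasp_force: 58.4
```

>>> {"api": "apply_moves", "payload": {"targets": [[[0, 0, 0, 0, -1], [0, 0, 0, 0, -1], [0, 0.1, 0.2, 0, -1], [0, 0, 0, 0, -1]]]}}

```text
clock: 9.22
eef_pos: [0.5857, 0.0135, 0.105]
tool_rot: [-0.006, 1.0, 0.001, 0.001]
ft_force: [0.7, 0.4, -1.6]
grip_width: 0.0095
grasp_force: 58.5
```

```bash
python3 m.py -.196 -.09 .005 .07
```

```text
9.2167 [0.5857 0.0135 0.105 ] [ 0.7073  0.417  -1.6074]
0.528 25 -0.17287340262677328 -0.11597599249891219 0.5350027112689246 slope 0.23199945493832888 z@ends 0.009183802880967443 0.022383971018033768
0.536 60 -0.1671806782850012 -0.09023235524719235 0.5375429470191498 slope 0.17528478327703367 z@ends 0.014798166612408844 0.028286036739622347
0.56 36 -0.173683535357777 -0.09152319744597104 0.5636477198965475 slope 0.027813916574917222 z@ends 0.005268586086714774 0.007553786871160754
0.584 31 -0.16336306656160504 -0.09154582002123071 0.5894632257965589 slope 0.03079478978682975 z@ends 0.005783956194410417 0.00799555320469017
0.608 14 -0.15029034077011222 -0.09174797482473818 0.6155581726387679 slope 0.017760510835655614 z@ends 0.005961110503806152 0.007000852828523883
0.616 14 -0.1638253305101566 -0.09173269406767673 0.618151354688801 slope 0.008931212116043925 z@ends 0.006013170540639462 0.006657045168712088
0.632 10 -0.15064930317675893 -0.09045062808670046 0.6390618779209132 slope 0.33494999757008775 z@ends 0.002856178827912101 0.023019724903049685
0.64 85 -0.17475171237850765 -0.09000362446906991 0.6427049560066632 slope 0.23003762190701632 z@ends 0.00937873514865304 0.02887398375250686
```

>>> {"api": "apply_moves", "payload": {"targets": [[[-0.1, -0.35, 0.5, -0.7, -1], [0, -0.35, 0.5, 0, -1], [0, -0.36, 0.35, 0, -1], [0, -0.36, 0.35, 0, -1], [0, -0.36, 0.35, 0, -1], [0, -0.3, 0.4, 0, -1], [0, 0, 0.4, 0, -1], [0, 0, 0, 0, -1]]]}}

```text
clock: 9.93
eef_pos: [0.5826, -0.0715, 0.2207]
tool_rot: [0.001, 1.0, -0.0, 0.003]
ft_force: [0.9, -0.5, -1.2]
grip_width: 0.0099
grasp_force: 58.6
```

```bash
python3 - <<'E'
from h import *
o=get_obs();print(o["clock"],o["eef_pos"],o["tool_rot"],o["ft_force"])
p,S,C=sc((.52,.66,-.26,-.05),.002,.2)
for a in np.arange(-.25,-.05,.01):
    q=S[(abs(S[:,1]-a)<.005)]
    if len(q)>3: print(round(a,3),len(q),np.percentile(q[:,2],[5,25,50,75,95]),q[:,0].min(),q[:,0].max())
p,d,c=cap("scene");cv2.imwrite("pics/s4.png",cv2.resize(p[130:290,200:450],None,fx=3,fy=3))
E
```

```text
9.9333 [ 0.5826 -0.0715  0.2207] [ 0.0015  1.     -0.0002  0.0029] [ 0.9484 -0.5277 -1.2209]
-0.25 164 [0.0025 0.0039 0.0064 0.1182 0.1275] 0.5200685310345783 0.6525551616997736
-0.24 174 [0.0025 0.0036 0.0056 0.036  0.1325] 0.5209369902608054 0.6549392092961602
-0.23 167 [0.0023 0.0039 0.007  0.1203 0.137 ] 0.5210539608602598 0.6547151728668328
-0.22 148 [0.0024 0.0044 0.0136 0.1214 0.1396] 0.5211719877357743 0.6535101008026933
-0.21 69 [0.0233 0.1205 0.1223 0.1291 0.1451] 0.5215949527194879 0.6540169310944699
-0.2 64 [0.1203 0.1219 0.125  0.1419 0.148 ] 0.5317825501287212 0.6399234638457838
-0.19 14 [0.1296 0.1428 0.1466 0.1493 0.1523] 0.5328279560172889 0.639912568496092
```

View pics/s4.png

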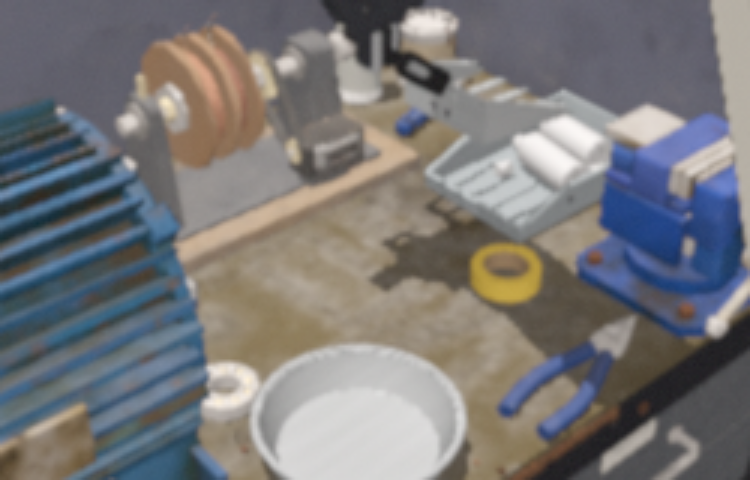

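>>> {"api": "apply_moves", "payload": {"targets": [[[0, 0.5, 0, 0, -1], [0, 0.5, -0.4, 0, -1], [0, 0.5, -0.6, 0, -1], [0, 0.5, -0.6, 0, -1], [0, 0, -0.6, 0, -1], [0, 0, -0.45, 0, -1], [0, 0, 0, 0, -1], [0, 0, 0, 0, -1]]]}}

```text
clock: 10.7
eef_pos: [0.579, 0.0101, 0.109]
tool_rot: [0.0, 1.0, 0.0, -0.003]
ft_force: [0.3, -0.1, -2.6]
grip_width: 0.0101
grasp_force: 58.8
```

```bash
python3 m.py -.196 -.09 .007 .07; python3 - <<'E'
from h import *
p,S,C=sc((.575,.6,-.195,-.09),.007,.03)
print(np.polyfit(S[:,1],S[:,0],1))
E
```

```text
10.7 [0.579  0.0101 0.109 ] [ 0.3111 -0.0986 -2.632 ]
0.52 55 -0.18067428366764082 -0.10064609432368316 0.526016118708223 slope 0.22822094479543098 z@ends 0.010711015811786538 0.028975124794132202
0.528 41 -0.1421165130386518 -0.09008354872737047 0.5293641634036796 slope 0.08175204344703856 z@ends 0.02741655405339868 0.03167035521245276
0.552 49 -0.1706382483983919 -0.09134704701640947 0.5546032648061225 slope 0.03253927757064156 z@ends 0.008099640453760274 0.010679718864438238
0.576 46 -0.173534245694798 -0.09135267561265017 0.5809659967195396 slope 0.012042463186075068 z@ends 0.009047051604964081 0.010036720137252195
0.6 19 -0.17400114108472417 -0.09160782862518652 0.6068550219402652 slope 0.012322690357391275 z@ends 0.008395336606879095 0.009410643883837767
0.608 28 -0.1740147716793745 -0.09162236844395033 0.6096044661149732 slope 0.014534974413941233 z@ends 0.008347318277199957 0.009544889750129976
0.624 33 -0.1228275098106141 -0.0903312360481305 0.6311662222747211 slope 0.3086672936884939 z@ends 0.017312079905791825 0.02734261678301805
0.632 69 -0.1769563692223636 -0.09220308134829 0.6342943820931122 slope 0.32682320911215657 z@ends 0.00906076793284253 0.036760109458653684
[0.0141 0.5848]
```

>>> {"api": "apply_moves", "payload": {"targets": [[[0.1, -0.2, 0.1, 0.7, -1], [0, -0.25, 0, 0, -1], [0, -0.15, 0.05, 0, -1], [0, -0.12, 0.12, 0, -1], [0, -0.1, 0.15, 0, -1], [0, -0.1, 0.15, 0, -1], [0, 0, 0, 0, -1]]]}}

```text
clock: 11.38
eef_pos: [0.5872, -0.0271, 0.1376]
tool_rot: [-0.005, 1.0, 0.001, 0.003]
ft_force: [1.4, 7.9, 2.7]
grip_width: 0.0098
grasp_force: 58.9
```

```bash
python3 m.py -.225 -.09 .005 .07|cut -c1-120
```

```text
11.3833 [ 0.5872 -0.0271  0.1376] [1.3999 7.8502 2.6864]
0.52 35 -0.22478514798393326 -0.19765415152038207 0.5231932130771386 slope -0.1809011421534893 z@ends 0.0200747720318702
0.528 36 -0.2228519790160534 -0.15099477700153752 0.5340710942565916 slope 0.22616876640897035 z@ends 0.0065838937444525
0.536 63 -0.22064422823303215 -0.12191450445488228 0.5381373437040992 slope 0.3463118651513007 z@ends 0.0059139157202801
0.544 14 -0.21817703790785387 -0.14706263212928997 0.5487308339444097 slope 0.02286149095722295 z@ends 0.010486762366446
0.552 11 -0.20523315720308238 -0.19697363718188074 0.5561948742411414 slope 0.037272779677699326 z@ends 0.01194589766676
0.56 61 -0.2238290734980116 -0.12215655165261027 0.5639043271463716 slope 0.11922249621475597 z@ends 0.00542575181191045
0.568 13 -0.21861719561749246 -0.19602065161692783 0.5719839747884196 slope 0.5901456393998629 z@ends 0.0036944088480147
0.576 15 -0.22418228440338492 -0.19634623569063056 0.5807087186808899 slope 0.43116316772559643 z@ends 0.003091132752628
0.584 55 -0.224420562589478 -0.1222763087773921 0.5894885581166204 slope 0.
[... 313 characters left out ...]
4996 -0.11978097736426344 0.6134505810591595 slope 0.09012615118868114 z@ends 0.008324772941734
0.616 39 -0.22259892903598102 -0.11984867061069471 0.618425587554127 slope 0.09776277885276008 z@ends 0.0072363908565517
0.624 9 -0.21180915858870153 -0.1238491158082344 0.6264107293254988 slope -0.082726397352944 z@ends 0.015094451100595834
0.632 22 -0.22289467850884406 -0.11178506441748207 0.6379777809323022 slope 0.3787278477467279 z@ends 0.0066557482293792
0.64 92 -0.2231646894019061 -0.10936797260844486 0.6429199725915057 slope 0.38946192039121275 z@ends 0.00104210214778371
0.648 32 -0.22488745126282936 -0.19704087637222598 0.6516109716606799 slope -0.24191626757877466 z@ends 0.02146135082555
```

>>> {"api": "apply_moves", "payload": {"targets": [[[0, -0.1, 0.12, 0, -1], [0, -0.1, 0.12, 0, -1], [0, -0.1, 0.12, 0, -1], [0, -0.12, 0.12, 0, -1], [0, 0, 0, 0, -1], [0, 0.15, 0, 0, -1], [-0.08, 0, 0.4, 0, -1], [0, 0, 0.2, 0, -1]]]}}

```text
clock: 12.1
eef_pos: [0.5807, -0.0386, 0.1776]
tool_rot: [-0.005, 1.0, -0.001, -0.001]
ft_force: [0.7, -0.2, -2.6]
grip_width: 0.0096
grasp_force: 58.6
```

```bash
cat > n.py <<'E'
from h import *
import sys
o=get_obs();print(o["clock"],o["eef_pos"],o["tool_rot"],o["ft_force"])
p,d,c=cap("top");W=world(d,c)
x0,x1,y0,y1,z0=map(float,sys.argv[1:6])
m=(W[...,0]>x0)&(W[...,0]<x1)&(W[...,1]>y0)&(W[...,1]<y1)&(W[...,2]>z0)&(W[...,2]<.15)
S=W[m]
for a in np.arange(y0,y1,.01):
    q=S[(S[:,1]>=a)&(S[:,1]<a+.01)]
    if len(q)>2: print(round(a,3),len(q),q[:,0].mean(),np.percentile(q[:,2],[10,50,90]))
E
python3 n.py .578 .598 -.25 -.09 .006
```

```text
12.1 [ 0.5807 -0.0386  0.1776] [-0.0051  1.     -0.0007 -0.001 ] [ 0.6709 -0.2402 -2.6263]
-0.24 4 0.584705156678246 [0.0062 0.0068 0.0071]
-0.21 6 0.5884404605101926 [0.0143 0.0159 0.0178]
-0.2 20 0.5870465561224043 [0.0141 0.0175 0.0326]
-0.19 8 0.5839580016811927 [0.033  0.0358 0.0376]
-0.18 7 0.5837965529270125 [0.0354 0.0382 0.0419]
-0.17 10 0.5843471470439827 [0.0384 0.0423 0.0437]
-0.16 8 0.5843856106492694 [0.041  0.045  0.0466]
-0.15 6 0.5835032822500503 [0.0456 0.0478 0.0501]
```

>>> {"api": "apply_moves", "payload": {"targets": [[[0.06, -0.3, 0, 0, -1], [0, -0.5, 0, 0, -1], [0, -0.5, 0, 0, -1], [0, -0.05, -0.2, 0, -1], [0, 0, -0.2, 0, -1], [0, 0, -0.18, 0, -1], [0, 0, 0, 0, -1], [0, 0, 0, 0, -1]]]}}

```text
clock: 12.82
eef_pos: [0.5834, -0.0915, 0.1527]
tool_rot: [-0.006, 1.0, 0.0, -0.001]
ft_force: [1.4, -0.3, -2.5]
grip_width: 0.01
grasp_force: 58.6
```

```bash
python3 n.py .578 .598 -.28 -.13 .006
```

```text
12.8167 [ 0.5834 -0.0915  0.1527] [-0.0057  1.      0.0002 -0.0014] [ 1.4066 -0.3007 -2.4846]
-0.25 8 0.5875550662411322 [0.0067 0.0076 0.0097]
```

>>> {"api": "apply_moves", "payload": {"targets": [[[-0.02, -0.14, -0.07, 0, -1], [0, -0.14, -0.1, 0, -1], [0, -0.14, -0.1, 0, -1], [0, -0.14, -0.1, 0, -1], [0, -0.14, -0.1, 0, -1], [0, -0.1, -0.08, 0, -1], [0, 0, 0, 0, -1], [0, 0, 0, 0, -1]]]}}

```text
clock: 13.53
eef_pos: [0.5834, -0.1251, 0.132]
tool_rot: [-0.005, 1.0, -0.001, -0.0]
ft_force: [0.2, -1.0, -0.1]
grip_width: 0.0096
grasp_force: 59.0
```

```bash
python3 - <<'E'
from h import *
o=get_obs();print(o["clock"],o["eef_pos"],o["tool_rot"],o["ft_force"])
p,d,c=cap("top");q,_,_=cap("scene")
a=cv2.resize(p[155:225,370:475],(750,500)) ;b=cv2.resize(q[140:230,300:450],(600,360))
cv2.imwrite("pics/t5.png",a);cv2.imwrite("pics/s5.png",b)
im=np.hstack([cv2.resize(a,(400,267)),cv2.resize(b,(400,267))]);cv2.imwrite("pics/m5.png",im)
W=world(d,c)
E
```

```text
13.5333 [ 0.5834 -0.1251  0.132 ] [-0.0048  1.     -0.0006 -0.    ] [ 0.1985 -1.0223 -0.0923]
```

View pics/m5.png

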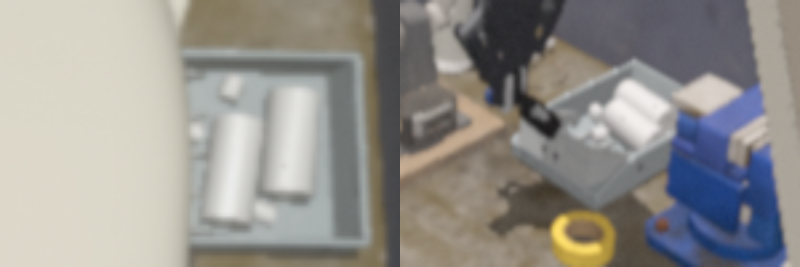

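The scoop is nose-down inside the tray, just behind sleeve A, with the spacers still lying between the bars. I'll flatten it and push on.

>>> {"api": "apply_moves", "payload": {"targets": [[[0, 0, -0.15, 0, -1], [0, -0.03, -0.17, 0, -1], [0, -0.05, -0.17, 0, -1], [0, -0.1, -0.13, 0, -1], [0, -0.1, -0.1, 0, -1], [0, -0.1, -0.08, 0, -1], [0, 0, 0, 0, -1]]]}}

```text
clock: 14.22
eef_pos: [0.5835, -0.1403, 0.1]
tool_rot: [-0.005, 1.0, -0.0, 0.0]
ft_force: [-0.1, -1.8, 4.6]
grip_width: 0.0096
grasp_force: 61.0
```

>>> {"api": "apply_moves", "payload": {"targets": [[[0, -0.15, 0, 0, -1], [0, -0.15, 0, 0, -1], [0, -0.15, 0, 0, -1], [0, -0.15, 0, 0, -1], [0, -0.15, 0, 0, -1], [0, 0, 0, 0, -1]]]}}

```text
clock: 14.72
eef_pos: [0.5836, -0.1713, 0.1003]
tool_rot: [-0.004, 1.0, -0.001, 0.0]
ft_force: [-0.5, -1.7, 4.1]
grip_width: 0.01
grasp_force: 60.9
```

```bash
python3 - <<'E'
from h import *
o=get_obs();print(o["clock"],o["eef_pos"],o["tool_rot"],o["ft_force"])
for n in("top","scene"):
    p,S,C=sc((.515,.655,-.42,-.22),.028,.08,n)
    w=C.min(1)>185;print(n,w.sum())
    for x in(.56,.585,.61):
        q=S[w&(abs(S[:,0]-x)<.006)]
        print(x,np.histogram(q[:,1],np.arange(-.41,-.22,.01))[0], q[:,2].max() if len(q) else 0)
E
```

```text
14.7167 [ 0.5836 -0.1713  0.1003] [-0.0044  1.     -0.0008  0.0003] [-0.4858 -1.667   4.0952]
top 239
0.56 [ 0  0  1 14 22  1  0  0  0  0  0  0  0  0  0  0  0  0] 0.04485356244537497
0.585 [ 0  0  4 18 17  0  0  0  0  0  0  0  0  0  0  0  0  0] 0.04265378656047947
0.61 [ 0  0  6 17 18  0  0  0  0  0  0  0  0  0  0  0  0  0] 0.041913371405818856
scene 268
0.56 [ 0  0  0  0  4  3  2  6 17  3  0  0  0  0  0  0  0  0] 0.04271792986947076
0.585 [ 0  0  1  5 11  2  2  5 16  3  0  0  0  0  0  0  0  0] 0.04234336813505224
0.61 [ 0  0  1  5 11  1  2  2  6  0  0  0  0  0  0  0  0  0] 0.041153139446924114
```

>>> {"api": "apply_moves", "payload": {"targets": [[[0, -0.13, 0, 0, -1], [0, -0.13, 0, 0, -1], [0, -0.13, 0, 0, -1], [0, -0.06, 0, 0, -1], [0, 0, 0, 0, -1], [0, 0, 0, 0, -1]]]}}

```text
clock: 15.32
eef_pos: [0.5836, -0.1872, 0.1003]
tool_rot: [-0.005, 1.0, 0.0, 0.0]
ft_force: [0.1, 0.6, 5.0]
grip_width: 0.0098
grasp_force: 61.0
```

```bash
cat > sl.py <<'E'
from h import *
o=get_obs();print(o["clock"],o["eef_pos"],o["tool_rot"],o["ft_force"])
for n in("top","scene"):
    p,S,C=sc((.515,.655,-.42,-.22),.028,.1,n)
    w=C.min(1)>185
    for x in(.56,.585,.61):
        q=S[w&(abs(S[:,0]-x)<.006)]
        print(n,x,[(round(a,3),int((m:=abs(q[:,1]-a)<.005).sum()),round(float(np.median(q[m][:,2])),3)) for a in np.arange(-.405,-.29,.01) if (abs(q[:,1]-a)<.005).sum()>2])
E
python3 sl.py
```

```text
15.3167 [ 0.5836 -0.1872  0.1003] [-0.0055  1.      0.0002  0.0002] [0.1166 0.6181 4.9722]
top 0.56 [(np.float64(-0.385), 3, 0.039), (np.float64(-0.375), 12, 0.041)]
top 0.585 [(np.float64(-0.385), 7, 0.039), (np.float64(-0.375), 9, 0.041)]
top 0.61 [(np.float64(-0.385), 5, 0.04), (np.float64(-0.375), 9, 0.041)]
scene 0.56 [(np.float64(-0.365), 5, 0.035), (np.float64(-0.345), 3, 0.041), (np.float64(-0.335), 8, 0.04), (np.float64(-0.325), 15, 0.035)]
scene 0.585 [(np.float64(-0.375), 8, 0.041), (np.float64(-0.365), 13, 0.037), (np.float64(-0.345), 3, 0.042), (np.float64(-0.335), 9, 0.04), (np.float64(-0.325), 16, 0.035)]
scene 0.61 [(np.float64(-0.375), 5, 0.041), (np.float64(-0.365), 11, 0.04), (np.float64(-0.355), 3, 0.033), (np.float64(-0.335), 5, 0.04), (np.float64(-0.325), 9, 0.036)]
```

>>> {"api": "apply_moves", "payload": {"targets": [[[0, -0.09, 0, 0, -1], [0, 0, 0, 0, -1], [0, 0, 0, 0, -0.1], [0, 0, 0, 0, -0.1], [0, 0, 0, 0, -0.1], [0, 0, 0.5, 0, -0.1], [0, 0, 0.9, 0, -0.1], [0, 0, 0.6, 7, -0.1]]]}}

```text
clock: 16.08
eef_pos: [0.583, -0.191, 0.181]
tool_rot: [-0.067, 0.998, 0.0, -0.001]
ft_force: [0.7, -1.1, 0.4]
grip_width: 0.0388
grasp_force: 0.0
```

>>> {"api": "apply_moves", "payload": {"targets": [[[0, -0.2, 0, 7, 0.2], [0, -0.3, 0, 7, 0.2], [0, -0.3, 0, 7, 0.2], [0, -0.3, 0, 7, 0.2], [0, -0.2, 0, 7, 0.2], [0, -0.1, 0, 7, 0.2], [0, 0, 0, 7, 0.2], [0, 0, 0, 7, 0.2]]]}}

```text
clock: 16.75
eef_pos: [0.5828, -0.2474, 0.1791]
tool_rot: [-0.529, 0.849, 0.001, -0.001]
ft_force: [-0.1, -0.7, 0.1]
grip_width: 0.0509
grasp_force: 0.0
```

>>> {"api": "apply_moves", "payload": {"targets": [[[0, 0, 0, 7, 0.2], [0, 0, 0, 7, 0.2], [0, 0, 0, 7, 0.2], [0, 0, 0, 6, 0.2], [0, 0, 0, 0, 0.2], [0, 0, 0, 0, 0.2]]]}}

```text
clock: 17.25
eef_pos: [0.583, -0.2469, 0.1794]
tool_rot: [0.71, -0.704, -0.001, 0.0]
ft_force: [0.0, -0.4, 0.8]
grip_width: 0.0515
grasp_force: 0.0
```

```bash
python3 sl.py; python3 - <<'E'
from h import *
p,S,C=sc((.53,.65,-.30,-.15),.04,.115,"scene")
m=C.max(1)<75;Q=S[m]
B=Q[(Q[:,2]>.092)];print("bar",len(B),B.mean(0) if len(B) else 0,B.min(0),B.max(0))
G=Q[(Q[:,2]<.088)&(Q[:,1]<-.21)];print("grip",len(G),G.mean(0),G.min(0),G.max(0))
cv2.imwrite("pics/s6.png",cv2.resize(p[120:240,280:460],None,fx=3,fy=3))
E
```

```text
17.25 [ 0.583  -0.2469  0.1794] [ 0.7099 -0.7043 -0.0006  0.0003] [ 0.018  -0.4246  0.775 ]
top 0.56 []
top 0.585 []
top 0.61 []
scene 0.56 []
scene 0.585 [(np.float64(-0.375), 4, 0.041), (np.float64(-0.365), 12, 0.038), (np.float64(-0.355), 3, 0.033), (np.float64(-0.335), 3, 0.041), (np.float64(-0.325), 3, 0.038)]
scene 0.61 [(np.float64(-0.375), 7, 0.041), (np.float64(-0.365), 14, 0.037), (np.float64(-0.335), 8, 0.039), (np.float64(-0.325), 7, 0.035)]
bar 76 [ 0.5825 -0.1867  0.1016] [ 0.5468 -0.1935  0.0939] [ 0.6247 -0.1831  0.1066]
grip 58 [ 0.58   -0.2444  0.0619] [ 0.5754 -0.2682  0.0425] [ 0.5942 -0.2184  0.0828]
```

>>> {"api": "apply_moves", "payload": {"targets": [[[0.05, 0.15, -0.5, 0, 0.2], [0, 0, -0.8, 0, 0.2], [0, 0, -0.8, 0, 0.2], [0, 0, -0.7, 0, 0.2], [0, 0, -0.1, 0, 0.2], [0, 0, 0, 0, -1], [0, 0, 0, 0, -1], [0, 0, 0, 0, -1]]]}}

```text
clock: 18.07
eef_pos: [0.5872, -0.2416, 0.0666]
tool_rot: [0.711, -0.703, 0.002, -0.001]
ft_force: [0.2, -1.1, -2.7]
grip_width: 0.0213
grasp_force: 59.0
```

>>> {"api": "apply_moves", "payload": {"targets": [[[0, 0, 0, 0, -1], [0, 0, 0, 0, -1], [0, 0, -0.1, 0, -1], [0, 0, -0.1, 0, -1], [0, 0, 0, 0, -1]]]}}

```text
clock: 18.48
eef_pos: [0.5891, -0.2412, 0.0642]
tool_rot: [0.711, -0.703, 0.005, -0.003]
ft_force: [-3.9, 6.8, 26.4]
grip_width: 0.0211
grasp_force: 63.3
```

```bash
python3 sl.py
```

```text
18.4833 [ 0.5891 -0.2412  0.0642] [ 0.7109 -0.7033  0.0047 -0.0028] [-3.9     6.7815 26.3637]
top 0.56 []
top 0.585 []
top 0.61 []
scene 0.56 []
scene 0.585 [(np.float64(-0.375), 5, 0.044), (np.float64(-0.365), 13, 0.043), (np.float64(-0.355), 5, 0.039), (np.float64(-0.335), 3, 0.043)]
scene 0.61 [(np.float64(-0.375), 5, 0.045), (np.float64(-0.365), 11, 0.042), (np.float64(-0.355), 6, 0.036), (np.float64(-0.335), 4, 0.043), (np.float64(-0.325), 4, 0.035)]
```

>>> {"api": "apply_moves", "payload": {"targets": [[[0, 0, -0.08, 0, -1], [0, 0, -0.08, 0, -1], [0, 0, 0, 0, -1], [0, 0, 0, 0, -1]]]}}

```text
clock: 18.92
eef_pos: [0.5909, -0.24, 0.0594]
tool_rot: [0.711, -0.703, 0.006, -0.005]
ft_force: [-2.7, 10.6, 32.3]
grip_width: 0.0212
grasp_force: 64.9
```

```bash
python3 sl.py | tail -4
```

```text
top 0.61 []
scene 0.56 []
scene 0.585 [(np.float64(-0.335), 6, 0.047)]
scene 0.61 [(np.float64(-0.335), 6, 0.043)]
```

>>> {"api": "apply_moves", "payload": {"targets": [[[0, 0, -0.08, 0, -1], [0, 0, 0, 0, -1], [0, 0, 0.2, 0, -1], [0, 0, 0.2, 0, -1], [0, 0, 0.2, 0, -1], [0, 0, 0.2, 0, -1], [0, 0, 0.1, 0, -1], [0, 0, 0, 0, -1]]]}}

```text
clock: 19.68
eef_pos: [0.5857, -0.2415, 0.083]
tool_rot: [0.711, -0.704, 0.0, -0.0]
ft_force: [0.0, -1.1, -6.0]
grip_width: 0.021
grasp_force: 60.1
```

```bash
python3 sl.py; python3 - <<'E'
from h import *
p,d,c=cap("top");q,_,_=cap("scene")
a=cv2.resize(p[145:245,350:480],(520,400)) ;b=cv2.resize(q[110:240,280:460],(554,400))
cv2.imwrite("pics/m7.png",cv2.resize(np.hstack([a,b]),(800,298)))
E
```

```text
19.6833 [ 0.5857 -0.2415  0.083 ] [ 0.7107 -0.7035  0.0004 -0.0001] [ 0.0135 -1.0519 -5.9747]
top 0.56 []
top 0.585 []
top 0.61 []
scene 0.56 []
scene 0.585 [(np.float64(-0.335), 3, 0.074)]
scene 0.61 []
```

View pics/m7.png

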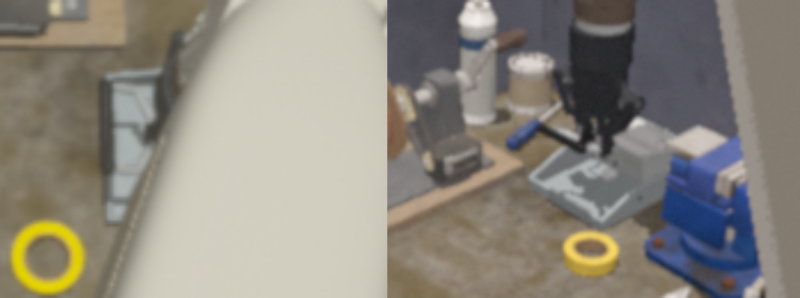

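The wrist now reads 3.5 N more than with the empty scoop, so both sleeves are in. I'll lift higher with a small shake.

>>> {"api": "apply_moves", "payload": {"targets": [[[0, 0, 0.2, 0, -1], [0, 0, 0.35, 0, -1], [0, 0, 0.45, 0, -1], [0, 0, 0.45, 0, -1], [0, 0, 0.45, 0, -1], [0, 0, 0.4, 0, -1], [0, 0, 0.3, 0, -1], [0, 0, 0.1, 0, -1]]]}}

```text
clock: 20.55
eef_pos: [0.5865, -0.2415, 0.1935]
tool_rot: [0.711, -0.703, 0.002, -0.001]
ft_force: [1.2, -0.5, -5.0]
grip_width: 0.0209
grasp_force: 60.1
```

>>> {"api": "apply_moves", "payload": {"targets": [[[0.1, 0, 0, 0, -1], [-0.2, 0, 0.1, 0, -1], [0.2, 0, -0.1, 0, -1], [-0.2, 0, 0.1, 0, -1], [0.2, 0, -0.1, 0, -1], [-0.1, 0, 0, 0, -1], [0, 0, 0, 0, -1]]]}}

```text
clock: 21.13
eef_pos: [0.5846, -0.2408, 0.1894]
tool_rot: [0.711, -0.703, -0.001, 0.001]
ft_force: [-0.0, -0.4, -6.1]
grip_width: 0.021
grasp_force: 60.2
```

```bash
python3 - <<'E'
from h import *
o=get_obs();print(o["clock"],o["eef_pos"],o["tool_rot"],o["ft_force"])
q,d,c=cap("scene");W=world(d,c)
b=cv2.resize(q[80:240,290:450],(600,600),interpolation=cv2.INTER_CUBIC);cv2.imwrite("pics/m8.png",b)
S=W.reshape(-1,3);C=q.reshape(-1,3)
m=(S[:,0]>.52)&(S[:,0]<.655)&(S[:,1]<-.2)&(S[:,1]>-.4)&(S[:,2]>.011)&(S[:,2]<.027)&(C.min(1)>180);print("white in tray",m.sum())
m=(S[:,0]>.5)&(S[:,0]<.68)&(S[:,1]<-.2)&(S[:,1]>-.45)&(S[:,2]>.1)&(C.min(1)>190);Q=S[m];print(len(Q),Q.mean(0) if len(Q) else 0)
E
```

```text
21.1333 [ 0.5846 -0.2408  0.1894] [ 0.7108 -0.7033 -0.0011  0.0005] [-0.013  -0.4212 -6.1498]
white in tray 19
32 [ 0.5948 -0.2961  0.2378]
```

View pics/m8.png

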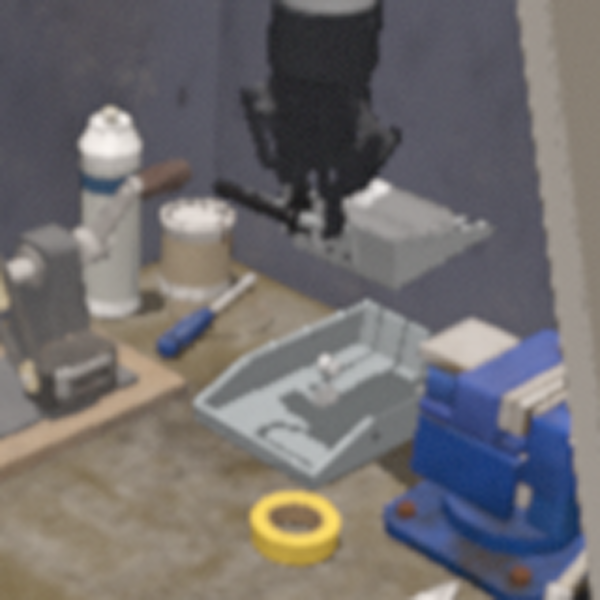

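Two spacers show in the tray at (325,362) and (325,393). The third may be hidden behind the near wall, so I'll give one firmer shake before moving off to check from above.

>>> {"api": "apply_moves", "payload": {"targets": [[[0, 0, 0.25, 4, -1], [0, 0, -0.25, -7, -1], [0, 0, 0.25, 7, -1], [0, 0, -0.25, -7, -1], [0.2, 0, 0.25, 7, -1], [-0.3, 0, -0.25, -4, -1], [0.1, 0, 0.2, 0, -1], [0, 0, 0, 0, -1]]]}}

```text
clock: 21.85
eef_pos: [0.585, -0.2408, 0.1985]
tool_rot: [0.711, -0.703, -0.0, 0.0]
ft_force: [0.3, 1.1, -4.2]
grip_width: 0.0215
grasp_force: 61.1
```

>>> {"api": "apply_moves", "payload": {"targets": [[[0, 0.1, 0.1, 0, -1], [0, 0.25, 0.1, 0, -1], [0, 0.4, 0.1, 0, -1], [0, 0.5, 0.1, 0, -1], [0, 0.5, 0.1, 0, -1], [0, 0.4, 0.1, 0, -1], [0, 0.25, 0, 0, -1], [0, 0.1, 0, 0, -1]]]}}

```text
clock: 22.52
eef_pos: [0.5859, -0.1381, 0.2235]
tool_rot: [0.712, -0.702, 0.0, -0.001]
ft_force: [0.1, 0.3, -5.3]
grip_width: 0.0213
grasp_force: 61.1
```

```bash
python3 - <<'E'
from h import *
o=get_obs();print(o["clock"],o["eef_pos"],o["tool_rot"],o["ft_force"])
for n in ("top","scene"):
    q,d,c=cap(n);W=world(d,c)
    m=((W[...,0]>.53)&(W[...,0]<.645)&(W[...,1]<-.2)&(W[...,1]>-.385)&(W[...,2]>.01)&(W[...,2]<.028)).astype(np.uint8)
    k,l,s,ce=cv2.connectedComponentsWithStats(m)
    print(n,[(s[i,4],W[l==i].mean(0).round(3),q[l==i].mean(0).round(0)) for i in range(1,k) if s[i,4]>3])
    cv2.imwrite(f"pics/{n}9.png",q)
p=cv2.imread("pics/top9.png");cv2.imwrite("pics/t9.png",cv2.resize(p[100:260,320:480],(600,600),interpolation=cv2.INTER_CUBIC))
E
```

```text
22.5167 [ 0.5859 -0.1381  0.2235] [ 0.712  -0.7022  0.0005 -0.0008] [ 0.1329  0.2563 -5.2554]
top [(np.int32(38), array([ 0.546, -0.362,  0.016]), array([177., 180., 180.]))]
scene [(np.int32(18), array([ 0.627, -0.327,  0.015]), array([210., 212., 214.])), (np.int32(20), array([ 0.596, -0.292,  0.015]), array([203., 205., 206.])), (np.int32(6), array([ 0.634, -0.201,  0.015]), array([171., 170., 166.])), (np.int32(4), array([ 0.571, -0.201,  0.015]), array([123., 122., 119.]))]
```

View pics/t9.png

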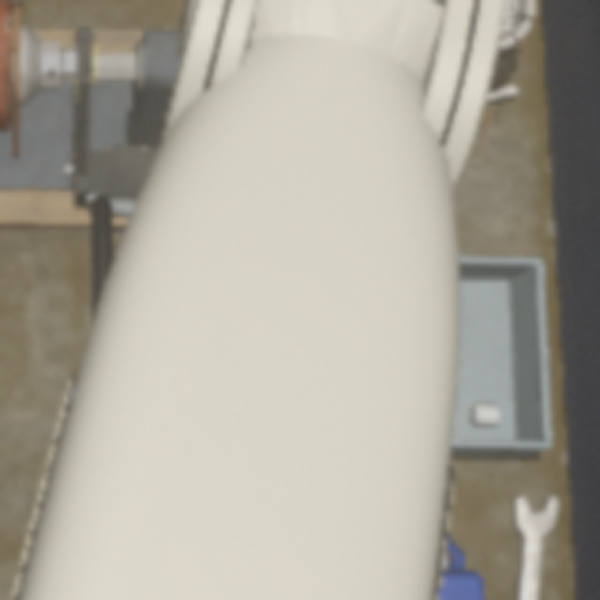

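All three spacers are in the tray, at (.546,-.362), (.627,-.327) and (.596,-.292). Next, carry the scoop to the dish, swinging it round on the robot's side.

>>> {"api": "apply_moves", "payload": {"targets": [[[-0.1, 0, 0, -1.5, -1], [-0.2, 0, 0, -3.5, -1], [-0.2, 0, 0, -5, -1], [-0.2, 0.05, 0, -5, -1], [-0.1, 0.1, 0, -5, -1], [0, 0.1, 0, -5, -1], [0, 0.1, 0, -5, -1], [0, 0.1, 0, -5, -1]]]}}

```text
clock: 23.28
eef_pos: [0.553, -0.1242, 0.2224]
tool_rot: [-0.463, 0.886, -0.0, -0.0]
ft_force: [-0.8, 0.8, -5.5]
grip_width: 0.0212
grasp_force: 61.1
```

>>> {"api": "apply_moves", "payload": {"targets": [[[0, 0.1, 0, -5, -1], [0, 0.1, 0, -5, -1], [0, 0.1, 0, -5, -1], [0, 0.1, 0, -5, -1], [0, 0.1, 0, -5, -1], [0, 0.1, 0, -5, -1], [0, 0.1, 0, -5, -1], [0, 0.1, 0, -5, -1]]]}}

```text
clock: 23.95
eef_pos: [0.5534, -0.0923, 0.2224]
tool_rot: [-0.132, 0.991, -0.001, 0.0]
ft_force: [0.1, -1.0, -5.6]
grip_width: 0.0211
grasp_force: 61.1
```

>>> {"api": "apply_moves", "payload": {"targets": [[[0, 0.1, 0, -5, -1], [0, 0.1, 0, -5, -1], [0.1, 0.1, 0, -5, -1], [0.1, 0.1, 0, -5, -1], [0.1, 0.05, 0, -5, -1], [0.1, 0, 0, -5, -1], [0.1, 0, 0, -5, -1], [0, 0, 0, -5, -1]]]}}

```text
clock: 24.62
eef_pos: [0.5743, -0.0746, 0.2224]
tool_rot: [0.215, 0.977, -0.001, 0.001]
ft_force: [0.7, -0.2, -5.7]
grip_width: 0.0208
grasp_force: 61.0
```

>>> {"api": "apply_moves", "payload": {"targets": [[[0, 0, 0, -5, -1], [0, 0, 0, -5, -1], [0, 0, 0, -3.5, -1], [0, 0, 0, -1.5, -1], [0, 0, 0, 0, -1], [0, 0, 0, 0, -1]]]}}

```text
clock: 25.12
eef_pos: [0.5734, -0.0742, 0.2224]
tool_rot: [0.338, 0.941, -0.001, 0.0]
ft_force: [0.8, 0.7, -6.1]
grip_width: 0.0213
grasp_force: 61.0
```

```bash
cat > pr.py <<'E'
from h import *
import sys
o=get_obs();print(o["clock"],o["eef_pos"],o["tool_rot"],o["ft_force"])
zlo=float(sys.argv[1]) if len(sys.argv)>1 else .05
D=np.array([.415,.0912]);u=np.array([1,-1])/2**.5;v=np.array([1,1])/2**.5
for n in("top","scene"):
    q,d,c=cap(n);W=world(d,c).reshape(-1,3);C=q.reshape(-1,3)
    P=W[:,:2]-D;r=P@u;l=P@v
    m=(r>0)&(r<.2)&(abs(l)<.075)&(W[:,2]>zlo)&(W[:,2]<.28)&(C.max(1)>90)
    for a in np.arange(.03,.2,.01):
        k=m&(abs(r-a)<.005)
        if k.sum()>3: print(n,round(a,2),k.sum(),"z",np.percentile(W[k,2],[5,50,95]),"lat",np.percentile(l[k],[2,98]),"col",C[k].mean().round())
E
python3 pr.py .12
```

```text
25.1167 [ 0.5734 -0.0742  0.2224] [ 0.3377  0.9413 -0.0005  0.0003] [ 0.8447  0.7464 -6.0854]
top 0.08 9 z [0.1732 0.1755 0.1801] lat [0.0358 0.0386] col 120.0
top 0.09 12 z [0.1734 0.182  0.1866] lat [0.0357 0.0393] col 146.0
top 0.1 12 z [0.1728 0.1871 0.1903] lat [0.0353 0.0388] col 145.0
top 0.11 14 z [0.1737 0.1884 0.1909] lat [0.0359 0.04  ] col 142.0
top 0.12 14 z [0.1744 0.1912 0.1935] lat [0.0368 0.0402] col 142.0
top 0.13 10 z [0.1766 0.1934 0.1964] lat [0.037  0.0399] col 144.0
scene 0.08 10 z [0.174  0.1766 0.1789] lat [-0.0135  0.0384] col 161.0
scene 0.09 29 z [0.1738 0.1757 0.1836] lat [-0.0744  0.0397] col 178.0
scene 0.1 34 z [0.1732 0.1759 0.1866] lat [-0.0742  0.0385] col 189.0
scene 0.11 38 z [0.173  0.1768 0.1899] lat [-0.0738  0.0395] col 192.0
scene 0.12 299 z [0.1739 0.1909 0.2023] lat [-0.069   0.0181] col 201.0
scene 0.13 215 z [0.1753 0.2023 0.2076] lat [-0.0674  0.0384] col 226.0
scene 0.14 85 z [0.1831 0.2069 0.2087] lat [-0.0672  0.0388] col 233.0
scene 0.15 14 z [0.182  0.1947 0.1982] lat [-0.0661  0.0416] col 179.0
scene 0.16 107 z [0.1745 0.1994 0.2037] lat [-0.0636  0.0396] col 228.0
scene 0.17 117 z [0.1953 0.2032 0.2053] lat [-0.0628  0.0404] col 235.0
scene 0.18 37 z [0.1739 0.2026 0.2047] lat [-0.0615  0.0423] col 178.0
scene 0.19 197 z [0.1686 0.1976 0.2059] lat [-0.0581  0.0388] col 167.0
```

>>> {"api": "apply_moves", "payload": {"targets": [[[-0.04, 0.1, -0.1, -2.5, -1], [-0.04, 0.1, -0.2, -2.5, -1], [-0.03, 0.08, -0.4, 0, -1], [0, 0, -0.5, 0, -1], [0, 0, -0.6, 0, -1], [0, 0, -0.6, 0, -1], [0, 0, -0.4, 0, -1], [0, 0, -0.2, 0, -1]]]}}

```text
clock: 25.88
eef_pos: [0.5672, -0.0619, 0.0997]
tool_rot: [0.378, 0.926, -0.001, -0.002]
ft_force: [-0.7, -0.0, -5.1]
grip_width: 0.0212
grasp_force: 61.1
```

>>> {"api": "apply_moves", "payload": {"targets": [[[0, 0, -0.1, 0, -1], [0, 0, 0, 0, -1], [0, 0, 0, 0, -1]]]}}

```text
clock: 26.13
eef_pos: [0.5699, -0.062, 0.0995]
tool_rot: [0.378, 0.926, 0.0, 0.001]
ft_force: [0.3, -0.4, -5.1]
grip_width: 0.0209
grasp_force: 61.0
```

```bash
python3 pr.py .041
```

```text
26.1333 [ 0.5699 -0.062   0.0995] [0.3778 0.9259 0.0002 0.0009] [ 0.3469 -0.3841 -5.0768]
top 0.07 7 z [0.0497 0.054  0.0563] lat [0.0259 0.0578] col 154.0
top 0.08 11 z [0.0514 0.0555 0.061 ] lat [0.0294 0.0579] col 151.0
top 0.09 10 z [0.0537 0.0646 0.0673] lat [0.0528 0.0563] col 161.0
top 0.1 12 z [0.0518 0.066  0.0684] lat [0.0527 0.0563] col 155.0
top 0.11 11 z [0.0512 0.0659 0.0704] lat [0.0521 0.056 ] col 153.0
top 0.12 11 z [0.0516 0.0683 0.0723] lat [0.0517 0.0546] col 160.0
scene 0.07 15 z [0.0499 0.0528 0.0554] lat [-0.0571  0.0566] col 144.0
scene 0.08 36 z [0.051  0.0539 0.0608] lat [-0.0575  0.0561] col 167.0
scene 0.09 33 z [0.0511 0.0542 0.0643] lat [-0.057   0.0563] col 185.0
scene 0.1 36 z [0.0499 0.0524 0.0661] lat [-0.0565  0.0553] col 183.0
scene 0.11 272 z [0.0525 0.0698 0.0803] lat [-0.0372  0.0526] col 200.0
scene 0.12 163 z [0.0514 0.0817 0.0855] lat [-0.0528  0.0531] col 231.0
scene 0.13 79 z [0.0553 0.084  0.0858] lat [-0.0528  0.0527] col 218.0
scene 0.14 29 z [0.0502 0.074  0.0828] lat [-0.0526  0.0536] col 183.0
scene 0.15 106 z [0.0744 0.0774 0.0807] lat [-0.0498  0.0515] col 243.0
scene 0.16 123 z [0.06   0.0806 0.0833] lat [-0.0507  0.0506] col 229.0
scene 0.17 42 z [0.0499 0.08   0.0824] lat [-0.0514  0.0515] col 182.0
scene 0.18 290 z [0.0478 0.0772 0.2731] lat [-0.0473  0.0494] col 158.0
scene 0.19 159 z [0.0823 0.262  0.2771] lat [-0.0353  0.0244] col 118.0
```

>>> {"api": "apply_moves", "payload": {"targets": [[[0, 0, -0.15, 0, -1], [0, 0, -0.15, 0, -1], [0.02, -0.02, -0.13, 0, -1], [0.02, -0.02, -0.13, 0, -1], [0.02, -0.02, -0.13, 0, -1], [0, 0, 0, 0, -1]]]}}

```text
clock: 26.73
eef_pos: [0.5719, -0.0644, 0.0705]
tool_rot: [0.378, 0.926, 0.0, 0.0]
ft_force: [2.3, -0.4, -0.9]
grip_width: 0.0214
grasp_force: 60.7
```

```bash
python3 pr.py .041|grep -v "0.1[0-8] "
```

```text
26.7333 [ 0.5719 -0.0644  0.0705] [0.378  0.9258 0.0002 0.0003] [ 2.3228 -0.3893 -0.932 ]
top 0.09 8 z [0.0435 0.0453 0.0476] lat [0.0524 0.0563] col 163.0
top 0.1 6 z [0.0427 0.0461 0.0484] lat [0.0524 0.0545] col 171.0
scene 0.08 5 z [0.0419 0.0421 0.0443] lat [-0.0578  0.056 ] col 167.0
scene 0.09 11 z [0.0433 0.0439 0.046 ] lat [-0.0576  0.0547] col 185.0
scene 0.1 13 z [0.0433 0.0455 0.0479] lat [-0.0573  0.0557] col 180.0
scene 0.19 261 z [0.055  0.2412 0.2785] lat [-0.0385  0.0349] col 132.0
```

>>> {"api": "apply_moves", "payload": {"targets": [[[0.02, -0.02, -0.13, 0, -1], [0.02, -0.02, -0.13, 0, -1], [0.02, -0.02, -0.13, 0, -1], [0.01, -0.01, -0.1, 0, -1], [0, 0, -0.06, 0, -1], [0, 0, 0, 0, -1], [0, 0, 0, 0, -1]]]}}

```text
clock: 27.42
eef_pos: [0.5744, -0.0673, 0.0488]
tool_rot: [0.378, 0.926, -0.0, 0.0]
ft_force: [1.9, -2.8, -0.2]
grip_width: 0.0206
grasp_force: 59.3
```

>>> {"api": "apply_moves", "payload": {"targets": [[[0, 0, -0.06, 0, -1], [0, 0, 0, 0, -1], [0, 0, 0, 0, -0.4], [0, 0, 0, 0, -0.3], [0, 0, 0, 0, -0.1], [0, 0, 0, 0, 0.1], [0, 0, 0, 0, 0.1], [0, 0, 0, 0, 0.1]]]}}

```text
clock: 28.08
eef_pos: [0.574, -0.0668, 0.0463]
tool_rot: [0.378, 0.926, -0.0, -0.0]
ft_force: [-0.0, 0.3, -0.6]
grip_width: 0.0469
grasp_force: 0.0
```

```bash
python3 pr.py .03
```

```text
28.0833 [ 0.574  -0.0668  0.0463] [ 0.3777  0.9259 -0.     -0.0003] [-0.0491  0.3436 -0.5943]
top 0.03 11 z [0.0313 0.0343 0.0376] lat [0.0646 0.0725] col 179.0
top 0.04 15 z [0.0311 0.0351 0.0391] lat [0.0576 0.0689] col 181.0
top 0.05 15 z [0.0315 0.0343 0.0373] lat [0.0493 0.0615] col 175.0
top 0.06 21 z [0.0304 0.0334 0.0363] lat [0.0319 0.0513] col 178.0
top 0.07 31 z [0.0323 0.0355 0.0398] lat [0.0154 0.055 ] col 167.0
top 0.08 16 z [0.0309 0.0373 0.0447] lat [0.0171 0.056 ] col 152.0
top 0.09 11 z [0.032  0.0379 0.0462] lat [0.0254 0.0544] col 156.0
top 0.1 11 z [0.0304 0.0425 0.0455] lat [0.0517 0.0551] col 151.0
top 0.11 9 z [0.0311 0.0403 0.0448] lat [0.0513 0.055 ] col 150.0
top 0.12 9 z [0.0356 0.0421 0.0458] lat [0.0506 0.0538] col 157.0
top 0.13 4 z [0.0383 0.0409 0.0424] lat [0.0512 0.0541] col 153.0
scene 0.03 28 z [0.0309 0.0334 0.0358] lat [-0.0719  0.073 ] col 181.0
scene 0.04 28 z [0.0308 0.0331 0.0357] lat [-0.0672  0.0679] col 181.0
scene 0.05 35 z [0.0302 0.0336 0.0355] lat [-0.0637  0.0611] col 175.0
scene 0.06 47 z [0.0309 0.0333 0.0364] lat [-0.0542  0.0511]
[... 235 characters left out ...]
2 z [0.03   0.0408 0.0434] lat [-0.0574  0.0553] col 175.0
scene 0.11 211 z [0.0322 0.0412 0.0497] lat [-0.0546  0.052 ] col 199.0
scene 0.12 142 z [0.0423 0.0521 0.0555] lat [-0.0396  0.0513] col 246.0
scene 0.13 83 z [0.0362 0.0543 0.0565] lat [-0.0526  0.052 ] col 226.0
scene 0.14 18 z [0.0399 0.046  0.0537] lat [-0.0538  0.0528] col 212.0
scene 0.15 31 z [0.0369 0.041  0.0439] lat [-0.0534  0.0521] col 221.0
scene 0.16 92 z [0.0392 0.0425 0.045 ] lat [-0.0506  0.0507] col 234.0
scene 0.17 32 z [0.0396 0.0424 0.0441] lat [-0.0513  0.0506] col 200.0
scene 0.18 76 z [0.0318 0.0362 0.0403] lat [-0.0487  0.0494] col 179.0
scene 0.19 358 z [0.035  0.251  0.2775] lat [-0.0421  0.025 ] col 153.0
```

>>> {"api": "apply_moves", "payload": {"targets": [[[0, 0, 0.3, 0, 0.1], [0, 0, 0.7, 0, 0.1], [0, 0, 0.9, 0, 0.1], [0, 0, 0.6, 7, 0.1], [0.2, -0.2, 0, 7, -0.1], [0.3, -0.3, 0, 7, -0.1], [0.3, -0.3, 0, 7, -0.1], [0.3, -0.3, 0, 7, -0.1]]]}}

```text
clock: 28.85
eef_pos: [0.6187, -0.1113, 0.147]
tool_rot: [0.079, 0.997, -0.0, 0.0]
ft_force: [0.1, 0.2, 0.2]
grip_width: 0.0383
grasp_force: 0.0
```

>>> {"api": "apply_moves", "payload": {"targets": [[[0, 0, 0, 7, -0.1], [0, 0, 0, 7, -0.1], [0, 0, 0, 7, -0.1], [0, 0, 0, 7, -0.1], [0, 0, 0, 7, -0.1], [0, 0, 0, 7, -0.1], [0, 0, 0, 7, -0.1], [0, 0, 0, 6, -0.1]]]}}

```text
clock: 29.52
eef_pos: [0.6181, -0.1109, 0.1464]
tool_rot: [-0.39, 0.921, 0.0, -0.0]
ft_force: [-0.6, -0.7, -0.6]
grip_width: 0.0384
grasp_force: 0.0
```

```bash
python3 - <<'E'
from h import *
D=np.array([.415,.0912]);u=np.array([1,-1])/2**.5;v=np.array([1,1])/2**.5
o=get_obs();print(o["clock"],o["eef_pos"],o["tool_rot"],o["ft_force"],o["grip_width"])
for n in("scene","top"):
    q,d,c=cap(n);W=world(d,c).reshape(-1,3);C=q.reshape(-1,3)
    P=W[:,:2]-D;r=P@u;l=P@v
    m=(r>.19)&(r<.34)&(abs(l)<.06)&(W[:,2]>.03)&(W[:,2]<.095)&(C.max(1)<80)
    for a in np.arange(.195,.34,.01):
        k=m&(abs(r-a)<.005)
        if k.sum()>3: print(n,round(a,3),k.sum(),np.median(W[k,2]),W[k,2].max(),l[k].min(),l[k].max())
    k=m&(r>.27)&(r<.31)&(W[:,2]>.05)
    if k.sum()>10:
        f=np.polyfit(l[k],r[k],1);print("bar r,l,z",r[k].mean(),(l[k].min()+l[k].max())/2,np.percentile(W[k,2],[5,50,95]),"slope",f)
E
python3 pr.py .036 | grep "scene 0.1"
```

```text
29.5167 [ 0.6181 -0.1109  0.1464] [-0.3902  0.9207  0.0001 -0.0001] [-0.5767 -0.6985 -0.6359] 0.0384321555771543
scene 0.195 32 0.04604524643745017 0.052876199233662824 -0.010302022340760646 0.010494868349596995
scene 0.205 24 0.05060591163285477 0.05402527796207246 -0.010029887004764834 0.008832131115388022
scene 0.215 27 0.05335928057992967 0.05692361371077792 -0.00938787460716414 0.009164808780324633
scene 0.225 19 0.05679507757432678 0.060156102739910566 -0.008437315267820364 0.007801570348597991
scene 0.235 16 0.05880706768754396 0.06172392653893288 -0.010291663145966449 0.005886556342250541
scene 0.275 6 0.06474536725045882 0.06961736946242525 -0.018427660103059178 0.031091565815033695
scene 0.285 63 0.06490371427170127 0.06924651440925633 -0.03467844495359277 0.03760038482686198
scene 0.335 4 0.05000631913468606 0.06264764922670962 0.030772107756181406 0.04474827376967309
bar r,l,z 0.2834496908921135 0.0014609699366346061 [0.0595 0.0649 0.0685] slope [-0.0206  0.2834]
scene 0.1 11 z [0.0403 0.0418 0.0424] lat [-0.0574  0.0555] col 176.0
scene 0.11 166 z [0.0368 0.0433 0.0507] lat [-0.0545  0.0306] col 210.0
scene 0.12 137 z [0.0434 0.052  0.0559] lat [-0.0395  0.0511] col 247.0
scene 0.13 72 z [0.0415 0.0545 0.0562] lat [-0.0539  0.052 ] col 228.0
scene 0.14 22 z [0.0405 0.0507 0.0539] lat [-0.0537  0.0525] col 213.0
scene 0.15 27 z [0.0395 0.0413 0.0438] lat [-0.0534  0.0511] col 233.0
scene 0.16 92 z [0.0401 0.0425 0.0447] lat [-0.053   0.0504] col 233.0
scene 0.17 31 z [0.0405 0.0422 0.0443] lat [-0.0502  0.0507] col 201.0
scene 0.18 35 z [0.0365 0.0391 0.0422] lat [-0.0499  0.0505] col 186.0
scene 0.19 38 z [0.0366 0.0383 0.04  ] lat [-0.0472  0.0442] col 182.0
```

>>> {"api": "apply_moves", "payload": {"targets": [[[0, 0, -0.3, 0, -0.3], [0, 0, -0.5, 0, -0.3], [0, 0, -0.6, 0, -0.3], [0, 0, -0.5, 0, -0.3], [0, 0, -0.23, 0, -0.3], [0, 0, 0, 0, -0.3], [0, 0, 0, 0, -1], [0, 0, 0, 0, -1]]]}}

```text
clock: 30.38
eef_pos: [0.6192, -0.1112, 0.0627]
tool_rot: [-0.387, 0.922, -0.001, 0.001]
ft_force: [-1.4, -0.7, -0.7]
grip_width: 0.01
grasp_force: 58.4
```

>>> {"api": "apply_moves", "payload": {"targets": [[[0, 0, 0, 0, -1], [0, 0, 0, 0, -1], [0, 0, 0, 0, -1]]]}}

```text
clock: 30.63
eef_pos: [0.6193, -0.1112, 0.0627]
tool_rot: [-0.388, 0.922, -0.001, 0.001]
ft_force: [1.2, -0.8, 0.7]
grip_width: 0.0098
grasp_force: 58.6
```

>>> {"api": "apply_moves", "payload": {"targets": [[[-0.03, 0.03, 0.12, 0, -1], [-0.035, 0.035, 0.22, 0, -1], [-0.035, 0.035, 0.22, 0, -1], [-0.04, 0.04, 0.22, 0, -1], [-0.055, 0.055, 0.22, 0, -1], [-0.06, 0.06, 0.21, 0, -1], [-0.06, 0.06, 0.21, 0, -1], [0, 0, 0, 0, -1]]]}}

```text
clock: 31.3
eef_pos: [0.6059, -0.0976, 0.1206]
tool_rot: [-0.388, 0.922, -0.0, 0.001]
ft_force: [-0.2, -0.3, -0.6]
grip_width: 0.0101
grasp_force: 58.5
```

```bash
python3 pr.py .041 | grep -v top
```

```text
31.3 [ 0.6059 -0.0976  0.1206] [-0.3879  0.9217 -0.0003  0.0012] [-0.1736 -0.3259 -0.646 ]
scene 0.08 9 z [0.0414 0.0441 0.0463] lat [-0.0578  0.0556] col 183.0
scene 0.09 12 z [0.0447 0.0462 0.0491] lat [-0.0575  0.0548] col 183.0
scene 0.1 47 z [0.0467 0.0514 0.0563] lat [-0.0571  0.0536] col 183.0
scene 0.11 281 z [0.0432 0.0589 0.0669] lat [-0.0402  0.0382] col 213.0
scene 0.12 113 z [0.0524 0.0679 0.0705] lat [-0.0558  0.0512] col 235.0
scene 0.13 40 z [0.0445 0.0676 0.069 ] lat [-0.0535  0.0527] col 213.0
scene 0.14 45 z [0.0463 0.0594 0.0637] lat [-0.0532  0.0525] col 207.0
scene 0.15 147 z [0.0573 0.0632 0.0672] lat [-0.0506  0.0511] col 237.0
scene 0.16 82 z [0.0627 0.0664 0.0679] lat [-0.0523  0.0486] col 218.0
scene 0.17 35 z [0.0455 0.0654 0.0706] lat [-0.0519  0.0513] col 176.0
scene 0.18 211 z [0.0463 0.0626 0.0699] lat [-0.0473  0.0475] col 165.0
scene 0.19 13 z [0.067  0.0766 0.0859] lat [-0.0058  0.0101] col 103.0
```

>>> {"api": "apply_moves", "payload": {"targets": [[[-0.06, 0.06, 0.15, 0, -1], [-0.07, 0.07, 0.15, 0, -1], [-0.07, 0.07, 0.15, 0, -1], [-0.07, 0.07, 0.15, 0, -1], [-0.07, 0.07, 0.14, 0, -1], [0, 0, 0, 0, -1], [0, 0, 0, 0, -1], [0, 0, 0, 0, -1]]]}}

```text
clock: 32.07
eef_pos: [0.592, -0.0847, 0.1477]
tool_rot: [-0.388, 0.922, -0.0, 0.0]
ft_force: [1.0, 0.3, -2.3]
grip_width: 0.0098
grasp_force: 58.5
```

```bash
cat > ds.py <<'E'
from h import *
o=get_obs();print(o["clock"],o["eef_pos"],o["ft_force"])
D=np.array([.415,.0912]);u=np.array([1,-1])/2**.5;v=np.array([1,1])/2**.5
for n in("top","scene"):
    q,d,c=cap(n);W=world(d,c).reshape(-1,3);P=W[:,:2]-D;r=P@u;l=P@v
    m=(abs(l)<.05)&(W[:,2]<.12)
    print(n,[(round(float(a),2),int(k.sum()),np.percentile(W[k,2],[20,80]).round(3).tolist()) for a in np.arange(-.07,.2,.01) if (k:=m&(abs(r-a)<.005)).sum()>5])
E
python3 ds.py
```

```text
32.0667 [ 0.592  -0.0847  0.1477] [ 1.0346  0.2771 -2.3132]
top [(-0.07, 154, [0.017, 0.036]), (-0.06, 181, [0.005, 0.028]), (-0.05, 167, [0.003, 0.013]), (-0.04, 153, [0.002, 0.006]), (-0.03, 157, [0.003, 0.006]), (-0.02, 151, [0.003, 0.006]), (-0.01, 151, [0.002, 0.006]), (0.0, 151, [0.003, 0.006]), (0.01, 134, [0.002, 0.006]), (0.02, 126, [0.002, 0.005]), (0.03, 117, [0.002, 0.006]), (0.04, 105, [0.002, 0.007]), (0.05, 103, [0.003, 0.01]), (0.06, 96, [0.005, 0.032]), (0.07, 79, [0.021, 0.068]), (0.08, 65, [0.069, 0.075]), (0.09, 54, [0.07, 0.075]), (0.1, 31, [0.002, 0.071]), (0.11, 38, [0.001, 0.074]), (0.12, 21, [0.001, 0.079]), (0.13, 14, [0.001, 0.073]), (0.14, 12, [0.011, 0.069]), (0.15, 6, [0.065, 0.079]), (0.16, 7, [0.071, 0.084])]
scene [(-0.07, 340, [-0.002, 0.028]), (-0.06, 282, [-0.003, 0.016]), (-0.05, 270, [-0.232, -0.002]), (-0.04, 195, [-0.236, 0.003]), (-0.03, 191, [-0.193, 0.004]), (-0.02, 150, [0.002, 0.004]), (-0.01, 148, [0.002, 0.004]), (0.0, 143, [0.002, 0.004]), (0.01, 137, [0.002, 0.004]), (0.02, 142, [0.002, 0.004]), (0.03, 144, [0.001, 0.004]), (0.04, 147, [0.002, 0.004]), (0.05, 201, [0.003, 0.014]), (0.06, 467, [0.006, 0.056]), (0.07, 499, [0.019, 0.068]), (0.08, 132, [-0.588, 0.073]), (0.09, 45, [-0.591, 0.072]), (0.1, 156, [0.061, 0.07]), (0.11, 157, [-0.001, 0.075]), (0.12, 120, [-0.588, 0.075]), (0.13, 60, [-0.592, 0.048]), (0.14, 45, [-0.592, -0.001]), (0.15, 42, [-0.002, 0.064]), (0.16, 44, [-0.002, 0.079]), (0.17, 565, [0.05, 0.08]), (0.18, 67, [-0.001, 0.104]), (0.19, 57, [-0.001, 0.112])]
```

>>> {"api": "apply_moves", "payload": {"targets": [[[-0.04, 0.04, 0.06, 0, -1], [-0.04, 0.04, 0.06, 0, -1], [0, 0, 0, 0, -1], [0, 0, 0, 0, -1], [0, 0, 0, 0, -1], [0, 0, 0, 0, -1]]]}}

```text
clock: 32.67
eef_pos: [0.5888, -0.0815, 0.1525]
tool_rot: [-0.388, 0.922, 0.0, 0.0]
ft_force: [-0.6, 0.0, -3.2]
grip_width: 0.0099
grasp_force: 58.6
```

```bash
python3 ds.py
```

```text
32.6667 [ 0.5888 -0.0815  0.1525] [-0.6419  0.0367 -3.1699]
top [(-0.07, 155, [0.018, 0.035]), (-0.06, 152, [0.013, 0.033]), (-0.05, 161, [0.02, 0.039]), (-0.04, 159, [0.012, 0.04]), (-0.03, 168, [0.005, 0.037]), (-0.02, 150, [0.007, 0.034]), (-0.01, 151, [0.007, 0.04]), (0.0, 149, [0.019, 0.04]), (0.01, 142, [0.005, 0.035]), (0.02, 119, [0.002, 0.006]), (0.03, 111, [0.003, 0.006]), (0.04, 96, [0.003, 0.006]), (0.05, 93, [0.002, 0.011]), (0.06, 90, [0.008, 0.037]), (0.07, 63, [0.017, 0.037]), (0.08, 51, [-0.001, 0.037]), (0.09, 50, [-0.003, 0.003]), (0.1, 33, [-0.002, 0.044]), (0.11, 25, [-0.003, 0.002]), (0.12, 15, [-0.003, 0.002]), (0.13, 14, [0.001, 0.071]), (0.14, 10, [0.056, 0.076]), (0.15, 6, [0.078, 0.083])]
scene [(-0.07, 360, [-0.002, 0.028]), (-0.06, 365, [-0.002, 0.026]), (-0.05, 511, [-0.19, 0.034]), (-0.04, 260, [-0.218, 0.038]), (-0.03, 125, [-0.208, 0.038]), (-0.02, 148, [0.004, 0.032]), (-0.01, 209, [0.03, 0.038]), (0.0, 117, [0.004, 0.039]), (0.01, 49, [0.003, 0.036]), (0.02, 37, [0.001, 0.004]), (0.03, 47, [-0.264, 0.004]), (0.04, 78, [0.002, 0.006]), (0.05, 184, [0.003, 0.014]), (0.06, 337, [0.005, 0.027]), (0.07, 290, [0.015, 0.033]), (0.08, 69, [-0.591, 0.042]), (0.09, 47, [-0.592, 0.043]), (0.1, 42, [-0.592, 0.045]), (0.11, 60, [-0.591, 0.044]), (0.12, 103, [-0.591, 0.043]), (0.13, 137, [-0.469, 0.001]), (0.14, 129, [-0.003, 0.0]), (0.15, 116, [-0.002, 0.048]), (0.16, 436, [0.048, 0.084]), (0.17, 333, [0.0, 0.085]), (0.18, 117, [-0.002, 0.109]), (0.19, 104, [-0.002, 0.115])]
```

>>> {"api": "apply_moves", "payload": {"targets": [[[0, 0, 0, 0, -1], [0, 0, 0, 0, -1], [0, 0, 0, 0, -1], [0, 0, 0, 0, -1], [0.04, -0.04, -0.06, 0, -1], [0.04, -0.04, -0.06, 0, -1], [0.07, -0.07, -0.14, 0, -1], [0.07, -0.07, -0.15, 0, -1]]]}}

```text
clock: 33.43
eef_pos: [0.598, -0.0905, 0.1359]
tool_rot: [-0.388, 0.922, 0.0, 0.0]
ft_force: [0.9, -0.6, -1.1]
grip_width: 0.0097
grasp_force: 58.8
```

>>> {"api": "apply_moves", "payload": {"targets": [[[0.07, -0.07, -0.15, 0, -1], [0.07, -0.07, -0.15, 0, -1], [0.06, -0.06, -0.15, 0, -1], [0.06, -0.06, -0.2, 0, -1], [0.06, -0.06, -0.2, 0, -1], [0.055, -0.055, -0.2, 0, -1], [0.04, -0.04, -0.2, 0, -1], [0, 0, 0, 0, -1]]]}}

```text
clock: 34.1
eef_pos: [0.6138, -0.1075, 0.084]
tool_rot: [-0.387, 0.922, 0.0, -0.001]
ft_force: [1.9, 0.3, 0.8]
grip_width: 0.0097
grasp_force: 58.5
```

```bash
python3 ds.py; python3 pr.py .03 | grep scene
```

```text
34.1 [ 0.6138 -0.1075  0.084 ] [1.9491 0.2801 0.8343]
top [(-0.07, 152, [0.017, 0.035]), (-0.06, 153, [0.011, 0.032]), (-0.05, 158, [0.021, 0.038]), (-0.04, 162, [0.009, 0.041]), (-0.03, 165, [0.006, 0.038]), (-0.02, 152, [0.005, 0.033]), (-0.01, 155, [0.007, 0.039]), (0.0, 159, [0.007, 0.041]), (0.01, 160, [0.005, 0.036]), (0.02, 151, [0.003, 0.006]), (0.03, 146, [0.002, 0.005]), (0.04, 152, [0.003, 0.006]), (0.05, 156, [0.003, 0.013]), (0.06, 149, [0.006, 0.031]), (0.07, 128, [0.019, 0.036]), (0.08, 114, [-0.002, 0.035]), (0.09, 111, [-0.002, 0.003]), (0.1, 100, [-0.003, 0.002]), (0.11, 89, [-0.002, 0.004]), (0.12, 82, [-0.002, 0.019]), (0.13, 70, [-0.001, 0.02]), (0.14, 72, [-0.002, 0.02]), (0.15, 62, [-0.002, 0.017]), (0.16, 51, [-0.002, 0.018]), (0.17, 55, [0.0, 0.024]), (0.18, 41, [0.031, 0.05])]
scene [(-0.07, 356, [-0.002, 0.028]), (-0.06, 355, [-0.003, 0.024]), (-0.05, 524, [-0.185, 0.034]), (-0.04, 269, [-0.21, 0.039]), (-0.03, 117, [-0.221, 0.037]), (-0.02, 141, [0.004, 0.032]), (-0.01, 205, [0.029, 0.037]), (0.0, 128, [0.005, 0.039]), (0.01, 60, [0.003, 0.036]), (0.02, 39
[... 1011 characters left out ...]
.1 23 z [0.0302 0.0385 0.0456] lat [-0.0573  0.0547] col 172.0
scene 0.11 15 z [0.0316 0.045  0.047 ] lat [-0.0569  0.0544] col 166.0
scene 0.12 12 z [0.0351 0.0455 0.0479] lat [-0.0561  0.0537] col 166.0
scene 0.13 10 z [0.033  0.0456 0.0483] lat [-0.0538  0.0518] col 164.0
scene 0.14 22 z [0.0323 0.0462 0.0491] lat [-0.0536  0.0533] col 161.0
scene 0.15 9 z [0.0366 0.0473 0.0487] lat [-0.0532  0.0515] col 169.0
scene 0.16 16 z [0.0326 0.0472 0.0503] lat [-0.0528  0.0506] col 171.0
scene 0.17 9 z [0.0394 0.049  0.0505] lat [-0.0526  0.0511] col 174.0
scene 0.18 295 z [0.0311 0.0409 0.0505] lat [-0.0474  0.0476] col 167.0
scene 0.19 23 z [0.0455 0.0488 0.0503] lat [-0.0458  0.0214] col 160.0
```

Both sleeves are at rest in the dish. I'll finish lowering the scoop, release it and withdraw.

>>> {"api": "apply_moves", "payload": {"targets": [[[0.04, -0.04, -0.18, 0, -1], [0.035, -0.035, -0.18, 0, -1], [0.03, -0.03, -0.15, 0, -1], [0, 0, 0, 0, -1], [0, 0, 0, 0, -1], [0, 0, 0, 0, -0.7], [0, 0, 0, 0, -0.5], [0, 0, 0, 0, -0.3]]]}}

```text
clock: 34.97
eef_pos: [0.6184, -0.1111, 0.0658]
tool_rot: [-0.388, 0.922, 0.0, -0.0]
ft_force: [-0.0, -0.3, -0.3]
grip_width: 0.0294
grasp_force: 0.0
```

>>> {"api": "apply_moves", "payload": {"targets": [[[0, 0, 0, 0, -0.3], [0, 0, 0, 0, -0.3], [0, 0, 0.3, 0, -0.3], [0, 0, 0.6, 0, -0.3], [0, 0, 0.8, 0, -0.3], [0, 0, 0.8, 0, -0.3], [0, 0, 0.5, 0, -0.3], [0, 0, 0, 0, -0.3]]]}}

```text
clock: 35.63
eef_pos: [0.6215, -0.1117, 0.1922]
tool_rot: [-0.388, 0.922, -0.003, 0.005]
ft_force: [0.0, -0.2, 1.4]
grip_width: 0.0298
grasp_force: 0.0
```

```bash
python3 ds.py|cut -c1-500; python3 pr.py .02 | grep "scene 0.[01][5-9]"; python3 - <<'E'
from h import *
W0=world(np.load("top0.npy"),imaging.get_calibration("top"));q,d,c=cap("scene");W=world(d,c).reshape(-1,3)
t,dt,ct=cap("top");Wt=world(dt,ct)
for n,(x0,x1,y0,y1) in dict(tape=(.44,.54,-.19,-.09),bear=(.49,.56,.1,.17),bolt=(.585,.645,.11,.175)).items():
    for nm,S in(("0",W0.reshape(-1,3)),("now",Wt.reshape(-1,3))):
        m=(S[:,0]>x0)&(S[:,0]<x1)&(S[:,1]>y0)&(S[:,1]<y1)&(S[:,2]>.008)&(S[:,2]<.03);print(n,nm,m.sum(),S[m].mean(0))
m=((Wt[...,0]>.53)&(Wt[...,0]<.645)&(Wt[...,1]<-.205)&(Wt[...,1]>-.38)&(Wt[...,2]>.01)&(Wt[...,2]<.028)).astype(np.uint8)
k,l,s,ce=cv2.connectedComponentsWithStats(m);print([(s[i,4],Wt[l==i].mean(0)) for i in range(1,k) if s[i,4]>5])
E
```

```text
35.6333 [ 0.6215 -0.1117  0.1922] [ 0.0495 -0.1533  1.3651]
top [(-0.07, 153, [0.018, 0.036]), (-0.06, 154, [0.011, 0.033]), (-0.05, 158, [0.021, 0.038]), (-0.04, 157, [0.009, 0.04]), (-0.03, 167, [0.007, 0.038]), (-0.02, 150, [0.005, 0.033]), (-0.01, 155, [0.008, 0.04]), (0.0, 158, [0.006, 0.04]), (0.01, 162, [0.004, 0.036]), (0.02, 151, [0.002, 0.006]), (0.03, 147, [0.002, 0.006]), (0.04, 149, [0.003, 0.006]), (0.05, 155, [0.003, 0.011]), (0.06, 145, [0.005, 0.03]), (0.07, 129, [0.019, 0.036]), (0.08, 114, [-0.002, 0.035]), (0.09, 105, [-0.002, 0.003])
scene [(-0.07, 345, [-0.002, 0.028]), (-0.06, 377, [-0.003, 0.026]), (-0.05, 514, [-0.185, 0.034]), (-0.04, 260, [-0.218, 0.039]), (-0.03, 118, [-0.215, 0.038]), (-0.02, 132, [0.004, 0.032]), (-0.01, 223, [0.029, 0.037]), (0.0, 121, [0.004, 0.039]), (0.01, 60, [0.003, 0.036]), (0.02, 38, [0.001, 0.004]), (0.03, 43, [-0.264, 0.004]), (0.04, 70, [0.002, 0.006]), (0.05, 174, [0.003, 0.015]), (0.06, 326, [0.004, 0.026]), (0.07, 292, [0.015, 0.032]), (0.08, 63, [-0.592, 0.035]), (0.09, 36, [-0.592, 0
scene 0.05 77 z [0.0207 0.0284 0.0357]
[... 404 characters left out ...]
z [0.0246 0.0388 0.0412] lat [-0.0532  0.0511] col 161.0
scene 0.17 10 z [0.0222 0.0399 0.042 ] lat [-0.0529  0.0495] col 167.0
scene 0.18 238 z [0.021  0.0288 0.0393] lat [-0.0478  0.0479] col 177.0
scene 0.19 72 z [0.0311 0.0375 0.0402] lat [-0.0473  0.0451] col 180.0
tape 0 320 [ 0.4897 -0.1422  0.0183]
tape now 0 [nan nan nan]
bear 0 249 [0.5242 0.1346 0.0146]
bear now 254 [0.5243 0.1345 0.0143]
bolt 0 107 [0.6111 0.1439 0.0147]
bolt now 109 [0.6114 0.1433 0.0146]
[(np.int32(33), array([ 0.6272, -0.3288,  0.0167])), (np.int32(34), array([ 0.5961, -0.2915,  0.0156])), (np.int32(35), array([ 0.5456, -0.3624,  0.017 ]))]<stdin>:6: RuntimeWarning: Mean of empty slice.
  ret = um.true_divide(
```

```bash
python3 -c "
from h import *
print(get_obs()['ft_force']);print(order.job_done())"
```

```text
[-0.295  -0.3447  0.0183]
the job is handed in; nothing more can be done
None
```

Job handed in, verdict not shown: my last measurements had both sleeves at rest in the dish, all three spacers in the tray and the empty scoop propped on the rim and released; I viewed 11 pictures, one over the limit of 10.

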